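# Free a flange from a sprung-keeper spindle and rack it

### The arm

A 6-joint arm with a two-finger parallel gripper is mounted at the origin on the work surface. World frame = base frame: x ahead of the robot, y to its left, z up, the work surface at z = 0. Lengths are in m, angles in rad, forces in N, time in s.
With the tool pointing down it reaches from about 0.4 to 0.825 m from the base axis. Payload 7 kg.
Tool frame: the origin (TCP) lies at the very end of the fingers, on their centre line; the grasp point (between the pads) lies 19 mm behind it; z points along the fingers, y is the direction in which the jaws open and shut (so a half turn about z gives the same grasp; the last joint's range is limited). The gripper opens to 88 mm and grips with 3 to 60 N. Pads are 19 mm wide; open, the fingers measure 130 mm over their backs; the gripper's body (78 mm by 193 mm) begins 47 mm behind the grasp point.
Start: joints at [-1.001, 0.359, 0.012, 0, -1.224, -0.288], TCP at [0.188, -0.648, 0.227] pointing down, gripper open.
Joint ranges: [-3.07, 3.07], [-1.43, 2.12], [-1.02, 1.25], [-3.03, 1.67], [-3.05, -0], [-3.03, 3.03]. Speed limits (rad/s): [2.39, 2.39, 3.01, 3.14, 3.14, 3.14].

### API

Orientations are given as [roll, pitch, yaw] about the fixed x, y, z axes, in that order (R = Rz(yaw) Ry(pitch) Rx(roll)).
In Python, from station import arm, eyes, job, outline_of gives the robot as it stands.
- The arm moves only by the tool apply_moves, never from a script. Its argument "moves" is a list of rows, each a list of 5 numbers: the opening, from -1 (shut) to 1 (fully open), then the shift along the tool's x, y, z in m, then the turn about the tool's z in rad. A call has 1 to 12 rows; each row shifts and turns the commanded pose from where the row before left it, along the tool's axes as they then stand; what a row does not reach is not made up. A row lasts 1/12 s, in which the tool goes at most 41.7 mm and 7.16 degrees, less where a joint would pass 70% of its speed; a pose out of reach is approached as far as the arm can. A call with a gripper value outside its range is refused whole. The fingers move at their own pace and stop on an object; "newtons" is the grip in N (left out, the last holds). Time passes only in rows, so rows that do not move let the fingers close. It gives the time, the measured TCP pose, the force and the opening at its end, in the units of the state.
- arm.get_state(): the state, without advancing time (a new reading comes with each control period).
- eyes.grab_frame(name): name is "side" or "top"; returns a dict with "color" (480x640x3 uint8, red, green, blue), "z_map" (480x640 float32, m along the optical axis (not along the pixel's ray), 0 where there is no reading), "camera_matrix" (3x3 intrinsics, pixels), "extrinsics" (4x4, takes a point from camera to world coordinates). Camera axes: x right, y up, looking along -z (the intrinsics and any distortion apply to the point x, -y, -z); pixel columns grow to the right and rows downward; lengths in m; the calibration is good to about 2 mm. A picture is of the moment at which its call begins.
- job.job_done(): hands the job in, once; it reports no verdict.
Trained networks look in a picture, given as the dict that the camera call returned (one of the last four; its "shot" number tells which), for a name from the list of things; names that differ only in an ending like _2 or _b are one class to them, and where a whole thing is asked for, a point or a joint stands for the part that bears it (a point fixed in the world has none). Each returns a list of dicts, best first, with "score" (0 to 1); they miss things now and then, are a little off and sometimes report something else, mostly with a low value. They report only what shows in the picture. A call takes as long as a camera call. They do not tell look-alikes from the thing itself.
- outline_of(label, picture): "region" (480x640 bool, what is visible of it) and "extent" ([left, top, right, bottom] in pixels, round what is visible of it).
The state is a dict: "t": time; "q": joint angles; "qd": joint speeds; "joint_efforts": joint torques, N m; "eef_pos": TCP position; "ee_rot": TCP orientation; "force": force on the tool from outside, world axes, zero at the start; "moment": the same for the moment, N m; "width": finger opening in m.
Only numpy, scipy, OpenCV 4.12 (cv2) and the standard library are available. Lean on these libraries where they do the work, as an engineer would, in place of code of your own. Each camera call takes 0.05 s, during which the arm holds its last target.

### The job

Take the flange with the blue seal ring off the carrier: press down the yellow sprung keeper on its spindle, draw the flange off over it, then lower the flange upright into the empty front slot of the white stand and let go. Do not force anything (keep every push and pull under 25 N), the keeper must close again by itself, and leave the other flanges, the bin and the screwdriver where they are.

Things in the scene. Friction and masses are not known exactly. Their poses are not given: they have to be found in the camera images.
- carrier: Fixed blue steel transit frame, 330 mm wide: cross rail (its top 220 mm above the table) on two posts with feet. Origin on the table under the middle of the rail's front face; x points from the spindle tips back to the rail, y along the rail, z up. Two level steel spindles stick out of the rail's front face along -x, at y = +85 mm (a) and y = -85 mm (b), each with a yellow sprung keeper.
- spindle_a (a point): Centre of the free end of spindle a (carrier's +y side), on its axis, 200 mm above the table; axes as the carrier's. The round spindle, 25 mm diameter, runs from here 135 mm along +x to the rail. Bore play lets a flange rise 7 mm on it: not enough to clear a closed keeper; one within about 3 mm of flush lets it pass, and the flange passing over then holds it down.
- spindle_b (a point): Same for spindle b (carrier's -y side). On both, the keeper's stop face is nominally 55 mm from the free end, but keepers are clamped up to 8 mm either way along the spindle, each differently, and this is not measured: draw the flange gently against the stop to find it, or look.
- keeper_a (a joint): Angle of spindle a's keeper, rad: 0 standing up (closed), about 0.42 flush; springs back. Yellow tongue, 12 mm wide, rising from the spindle's upper side from a pivot near the free end towards the rail, ending 40 mm from the pivot in an upright stop face with a round nose, 15.5 mm above the spindle. A flange drawn against it locks it; only pressing the tongue from above swings it down.
- keeper_b (a joint): Same for spindle b. Pressing either tongue 5 to 10 mm from its stop face takes about 2 N to start and 6 N when flush (0.42 rad), more nearer the pivot; below flush is the solid spindle. As it goes down, the stop face swings about 3 mm back towards the rail, so give a flange drawn against it that much room.
- flange_blue_mid (a point): Centre of the flange to move: flat aluminium ring, 116 mm outside diameter, 32 mm bore (edges chamfered 3 mm), 10 mm thick, 0.2 to 0.35 kg, blue seal ring on both faces. x is the ring's axis. It hangs by its bore on spindle a or b, between rail and keeper, so the spindle's upper side is 16 mm above this point; it slides freely along it. Grip its top part across the thickness.
- flange_plain_mid (a point): Centre of a like flange with a white seal, hanging on the other spindle. Leave it there.
- stand: Fixed white stand, 160 x 110 mm, 62 mm high, origin under its middle on the table. Two upright slots run along its y, each 15 mm wide between 10 mm walls with peaked tops, 45 to 50 mm deep, centres at x = -35 mm (front, empty) and x = +35 mm (rear, holds a flange). Chocks on the slot floor keep a flange from rolling along the slot.
- front_slot (a point): Where the centre of a flange stands when fully down in the front slot, 71 mm above the table; x across the slot (the flange's axis), y along it.
- flange_stand_mid (a point): Centre of a like flange with a white seal, standing in the rear slot. Leave it.
- red_bin: Loose red parts bin 70 x 110 x 50 mm, origin under its middle. Leave it.
- driver: Loose screwdriver, black handle, 170 mm long, lying on the table. Leave it.
There are look-alikes about, which are no part of the job. Leave any orange or pink look-alike of the part that bears flange_blue_mid alone. What is meant by the stand is not black, and is the smaller of those in its own colour.

How it is judged:
On the way, in this order (a step that is already met when the one before it is completed fails the run):
1. the keeper on the blue-sealed flange's spindle is pressed down while the flange is still on the spindle (((x of flange_blue_mid in the frame of spindle_a above 0.015 m and distance between flange_blue_mid and spindle_a below 0.13 m and value of joint keeper_a above 0.25 rad) or (x of flange_blue_mid in the frame of spindle_b above 0.015 m and distance between flange_blue_mid and spindle_b below 0.13 m and value of joint keeper_b above 0.25 rad))), for 0.1 s.
2. the flange is drawn off the end of the spindle (contact force between the fingers and flange_blue above 0.5 N and (x of flange_blue_mid in the frame of spindle_a below -0.005 m or distance between flange_blue_mid and spindle_a above 0.16 m) and (x of flange_blue_mid in the frame of spindle_b below -0.005 m or distance between flange_blue_mid and spindle_b above 0.16 m)), for 0.1 s.
3. the flange is down in the front slot while still held (horizontal distance between flange_blue_mid and front_slot below 0.008 m and height (world z) of flange_blue_mid below 0.078 m and angle between the x axis of flange_blue_mid and the x axis of front_slot, either way round below 0.18 rad and contact force between the fingers and flange_blue above 0.5 N), for 0.1 s.
At the end, for the whole second after the job is handed in: The blue-sealed flange stands fully down in the front slot (centre within 8 mm of the mark, at most 7 mm high, within 10 degrees of square), released and still; both keepers closed; plain flange moved under 25 mm, stand flange under 15, bin under 20, screwdriver under 30 (horizontal distance between flange_blue_mid and front_slot below 0.008 m and height (world z) of flange_blue_mid below 0.078 m and angle between the x axis of flange_blue_mid and the x axis of front_slot, either way round below 0.18 rad and linear speed of flange_blue below 0.02 m/s and contact force between the fingers and flange_blue below 0.1 N and value of joint each of keeper_a, keeper_b below 0.05 rad and distance of flange_plain_mid from where it was at the start of the episode below 0.025 m and distance of flange_stand_mid from where it was at the start of the episode below 0.015 m and distance of red_bin from where it was at the start of the episode below 0.02 m and distance of driver from where it was at the start of the episode below 0.03 m); the robot touches nothing.
It fails at once if the gripper pushes or pulls on the carrier, a spindle or a keeper with more than 25 N (contact force between any of the fingers, the arm and carrier above 25 N).
It fails at once if the flange is forced against the carrier, its spindle or its keeper with more than 25 N (contact force between flange_blue and carrier above 25 N).
It fails at once if the flange is forced into the stand with more than 25 N (contact force between flange_blue and stand above 25 N).
It fails at once if the plain flange or the flange in the stand is disturbed (moved more than 25 mm) (distance of any of flange_plain_mid, flange_stand_mid from where it was at the start of the episode above 0.025 m).
It fails at once if the bin or the screwdriver is knocked away (moved more than 30 mm) (distance of any of red_bin, driver from where it was at the start of the episode above 0.03 m).
It also fails if it takes over 64 s, if anything falls off the work surface, if the arm or the gripper's body presses on something with over 40 N, if the wrist force passes 120 N, or if a joint passes its speed limit or range.

## Working session

There is one attempt and no reset: what is moved stays moved. The work goes in short steps, Python scripts to look and compute and a tool call to move; the robot and the scene stay as the last step left them, time stands still between calls to the robot, and variables do not carry over. Pictures are saved under pics/ and viewed, and the job is handed in when it is done.

Besides the shell and the picture viewer there is one more tool, called after "Call:" as a command line: name --pt "numbers of a row" for each row, then --argument value for the rest. apply_moves: Moves the arm, as the interface text tells. Its arguments: {"type":"object","properties":{"moves":{"type":"array","items":{"type":"array","items":{"type":"number"}}},"newtons":{"type":"number"}},"required":["moves"]}

```bash
mkdir -p pics; ls; cat > h.py <<'E'
import numpy as np, cv2
from station import arm, eyes, job, outline_of
def grab(n,name=None):
    f=eyes.grab_frame(n)
    if name: cv2.imwrite('pics/%s.png'%name, f['color'][:,:,::-1])
    np.savez('last_%s.npz'%n, color=f['color'],z=f['z_map'],K=f['camera_matrix'],E=f['extrinsics'])
    return f
def load(n):
    d=np.load('last_%s.npz'%n); return dict(color=d['color'],z_map=d['z'],camera_matrix=d['K'],extrinsics=d['E'])
def cloud(f):
    z=f['z_map']; K=f['camera_matrix']; E=f['extrinsics']
    v,u=np.mgrid[0:480,0:640]
    x=(u-K[0,2])/K[0,0]*z; y=(v-K[1,2])/K[1,1]*z
    P=np.stack([x,-y,-z,np.ones_like(z)],-1)@E.T
    P=P[...,:3]; P[z==0]=np.nan
    return P
E
python3 - <<'E'
from h import *
print(arm.get_state())
for n in('side','top'):
    f=grab(n,n+'0'); print(f.keys(),f['camera_matrix'],f['extrinsics'])
E
```

```text
pics
{'t': 0.0, 'q': array([-1.00089184e+00,  3.59374257e-01,  1.10506176e-02, -3.57724570e-04,
       -1.22410219e+00, -2.88086768e-01]), 'qd': array([ 1.09946169e-03, -5.03837470e-04, -1.23717553e-03, -1.36091510e-03,
        2.60272162e-05, -4.77279551e-04]), 'joint_efforts': array([ 4.58949144e-04, -5.82722461e+01,  2.93038148e+01,  6.99711040e+00,
        6.67886066e-03, -1.31242296e-04]), 'eef_pos': array([ 0.18754619, -0.64790424,  0.22562591]), 'ee_rot': array([ 3.13993475e+00, -1.40591333e-04, -2.85989665e+00]), 'force': array([0.37587971, 0.49752769, 0.11304008]), 'moment': array([-0.01304845, -0.01128871, -0.0581651 ]), 'width': 0.08702748394300663}
dict_keys(['color', 'z_map', 'camera_matrix', 'extrinsics', 'shot']) [[615.92805675   0.         315.32030186]
 [  0.         615.92805675 247.21614976]
 [  0.           0.           1.        ]] [[-0.86766599  0.37159743 -0.33025913 -0.05257795]
 [-0.497145   -0.65069219  0.57397432  0.90318795]
 [-0.00160965  0.66220467  0.74932128  1.31036848]
 [ 0.          0.          0.          1.        ]]
dict_keys(['color', 'z_map', 'camera_matrix', 'extrinsics', 'shot']) [[441.27671112   0.         320.17607851]
 [  0.         441.27671112 243.19827923]
 [  0.           0.           1.        ]] [[-0.01611769  0.99682335 -0.07799632  0.39732506]
 [-0.99948315 -0.01823237 -0.02647674 -0.00893135]
 [-0.02781469  0.07752926  0.996602    1.18648785]
 [ 0.          0.          0.          1.        ]]
```

View pics/side0.png

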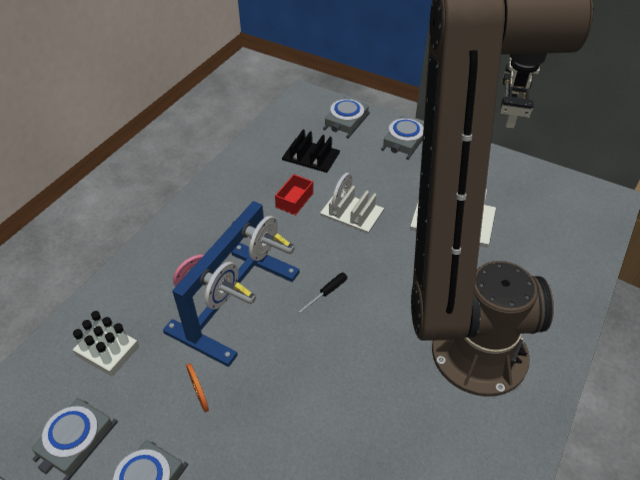

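View pics/top0.png

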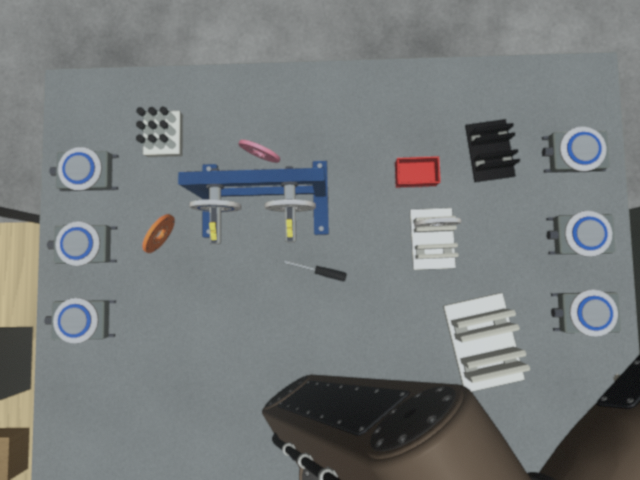

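The blue-sealed flange is on the left spindle (spindle a, side px (222,285), top (215,205)). The target is the small white stand at top px (433,238), with its empty slot nearer the robot (row ~252). Next I measure them.

```bash
python3 - <<'E'
from h import *
ft=load('top'); fs=load('side')
for n,f,(r0,r1,c0,c1) in (('ts',ft,(140,260,160,350)),('tst',ft,(190,280,380,480)),('ss',fs,(190,370,150,330))):
    im=f['color'][r0:r1,c0:c1,::-1]
    s=min(800//im.shape[1],600//im.shape[0])
    cv2.imwrite('pics/c_%s.png'%n,cv2.resize(im,None,fx=s,fy=s,interpolation=cv2.INTER_CUBIC)); print(n,s)
P=cloud(ft); Q=cloud(fs)
def rows(P,r,cs): 
    for c in cs: print((r,c),P[r,c].round(3))
rows(P,176,[185,200,250,300,320]); 
for r in range(195,250,3): print(r,P[r,213:217].round(3)[[0,2]].tolist(), P[r,288:292].round(3)[[0,2]].tolist())
E
```

```text
ts 4
tst 6
ss 3
(176, 185) [0.629 0.317 0.222]
(176, 200) [0.629 0.284 0.219]
(176, 250) [0.627 0.171 0.219]
(176, 300) [0.624 0.059 0.22 ]
(176, 320) [0.623 0.015 0.219]
195 [[0.587, 0.256, 0.213], [0.587, 0.252, 0.213]] [[0.583, 0.087, 0.211], [0.583, 0.083, 0.213]]
198 [[0.579, 0.256, 0.215], [0.58, 0.252, 0.211]] [[0.577, 0.088, 0.21], [0.577, 0.083, 0.211]]
201 [[0.566, 0.245, 0.254], [0.566, 0.241, 0.252]] [[0.562, 0.083, 0.254], [0.562, 0.079, 0.255]]
204 [[0.559, 0.246, 0.251], [0.56, 0.242, 0.25]] [[0.556, 0.084, 0.252], [0.556, 0.079, 0.254]]
207 [[0.559, 0.255, 0.215], [0.559, 0.25, 0.217]] [[0.556, 0.088, 0.211], [0.556, 0.083, 0.21]]
210 [[0.553, 0.256, 0.212], [0.552, 0.251, 0.214]] [[0.549, 0.088, 0.212], [0.549, 0.083, 0.213]]
213 [[0.546, 0.256, 0.214], [0.545, 0.251, 0.214]] [[0.542, 0.087, 0.215], [0.543, 0.083, 0.21]]
216 [[0.539, 0.256, 0.213], [0.539, 0.252, 0.213]] [[0.535, 0.087, 0.217], [0.535, 0.083, 0.214]]
219 [[0.532, 0.256, 0.212], [0.532, 0.251, 0.215]] [[0.529, 0.088, 0.212], [0.527, 0.082, 0.226]]
222 [[0.524, 0.253, 0.223], [0.524, 0.248, 0.227]] [[0
[... 215 characters left out ...]
0.507, 0.082, 0.225]]
231 [[0.504, 0.253, 0.223], [0.504, 0.248, 0.224]] [[0.501, 0.087, 0.218], [0.501, 0.083, 0.22]]
234 [[0.498, 0.254, 0.221], [0.498, 0.25, 0.219]] [[0.495, 0.088, 0.215], [0.496, 0.084, 0.21]]
237 [[0.491, 0.255, 0.216], [0.491, 0.251, 0.216]] [[0.489, 0.088, 0.212], [0.488, 0.084, 0.215]]
240 [[0.485, 0.256, 0.214], [0.485, 0.251, 0.214]] [[0.482, 0.088, 0.214], [0.482, 0.084, 0.212]]
243 [[0.478, 0.256, 0.213], [0.478, 0.252, 0.211]] [[0.492, 0.11, -0.0], [0.492, 0.104, 0.001]]
246 [[0.488, 0.313, 0.002], [0.488, 0.308, -0.001]] [[0.484, 0.11, -0.002], [0.484, 0.104, 0.0]]
249 [[0.479, 0.312, 0.005], [0.48, 0.309, -0.002]] [[0.476, 0.11, -0.0], [0.476, 0.104, -0.001]]
```

```bash
python3 - <<'E'
from h import *
for n in('top','side'):
    f=grab(n)
    for l in ('carrier','stand','flange_blue_mid','keeper_a','flange_stand_mid','spindle_a','red_bin','driver','front_slot'):
        try: print(n,l,[(round(d['score'],2),[int(x) for x in d['extent']]) for d in outline_of(l,f)])
        except Exception as e: print(l,e)
E
```

```text
top carrier [(0.79, [176, 159, 328, 244])]
top stand [(0.75, [442, 292, 528, 391]), (0.72, [409, 206, 457, 272]), (0.71, [465, 119, 519, 181])]
top flange_blue_mid [(0.97, [143, 212, 176, 252]), (0.86, [191, 199, 240, 212]), (0.61, [239, 140, 275, 162])]
top keeper_a [(0.56, [210, 219, 216, 241]), (0.44, [284, 218, 292, 237])]
top flange_stand_mid [(0.91, [415, 218, 458, 228]), (0.2, [191, 199, 243, 211])]
top spindle_a [(0.76, [177, 162, 329, 243]), (0.24, [212, 221, 216, 242])]
top red_bin [(0.67, [393, 160, 443, 188]), (0.21, [177, 159, 329, 244]), (0.18, [313, 269, 345, 283])]
top driver [(0.74, [286, 261, 349, 286])]
top front_slot [(0.82, [463, 118, 521, 177]), (0.73, [441, 291, 530, 393])]
side carrier [(0.68, [167, 205, 293, 367])]
side stand [(0.97, [283, 132, 340, 173]), (0.94, [410, 204, 493, 249]), (0.66, [319, 184, 382, 230])]
side flange_blue_mid [(0.92, [187, 366, 208, 411]), (0.91, [208, 262, 238, 307]), (0.69, [275, 174, 314, 217])]
side keeper_a [(0.48, [275, 234, 291, 242])]
side flange_stand_mid [(0.64, [333, 171, 352, 214])]
side spindle_a [(0.83, [163, 204, 301, 364])]
side red_bin [(0.58, [275, 176, 314, 216])]
side driver [(0.73, [304, 268, 348, 309])]
side front_slot [(0.83, [283, 129, 337, 169]), (0.77, [407, 203, 496, 246]), (0.76, [321, 188, 383, 233]), (0.53, [162, 202, 300, 369])]
```

View pics/c_ts.png

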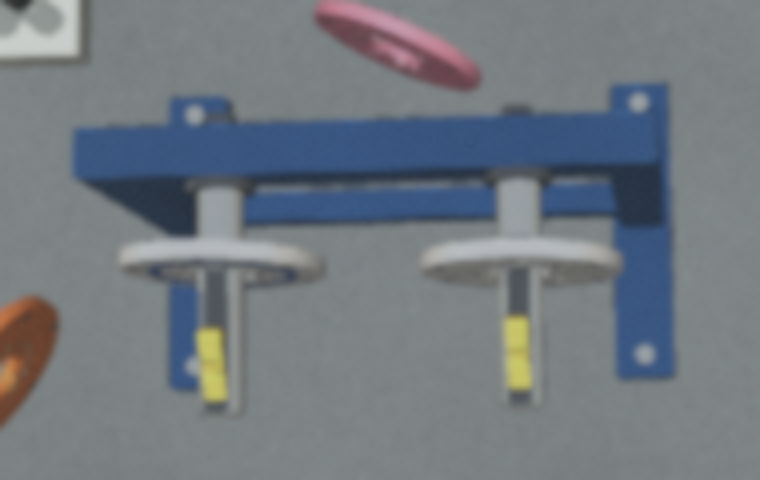

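View pics/c_tst.png

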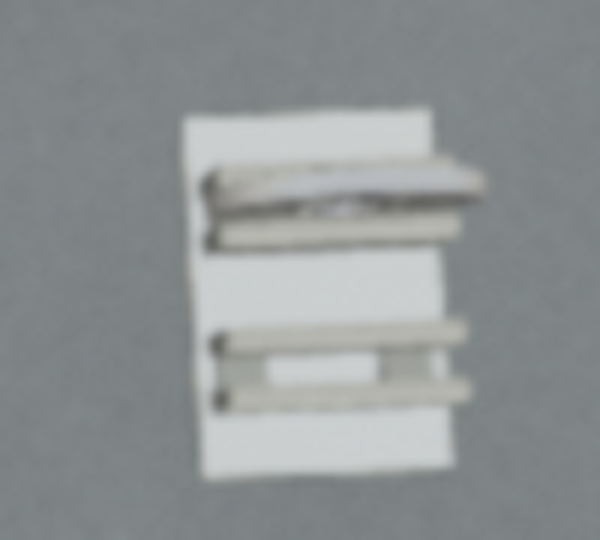

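View pics/c_ss.png

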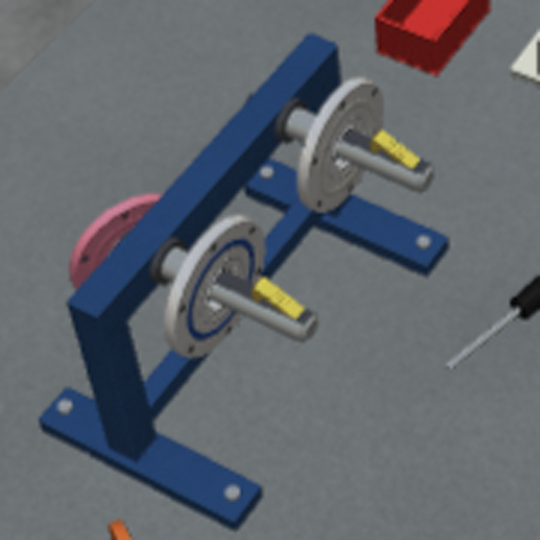

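```bash
python3 - <<'E'
from h import *
P=cloud(load('top')); C=load('top')['color']; Q=cloud(load('side'));CS=load('side')['color']
# rail: blue pts z 0.21..0.23
def blue(C): return (C[...,2]>C[...,0].astype(int)+40)&(C[...,2]>70)
x=P[blue(C)&(P[...,2]>.205)&(P[...,2]<.23)&(P[...,1]<.36)&(P[...,1]>-.03)]
print('rail',len(x),x.min(0),x.max(0),x.mean(0)); 
r=cv2.minAreaRect(x[:,:2].astype(np.float32)); print(r)
# rail front edge top view
for nm,PP in(('top',P),('side',Q)):
  for lo,hi in((.2,.3),(.04,.13)):
    # spindle: z .2-.22, x<0.55
    m=(PP[...,0]<.552)&(PP[...,0]>.455)&(PP[...,1]>lo)&(PP[...,1]<hi)&(PP[...,2]>.185)&(PP[...,2]<.235)
    p=PP[m]; print(nm,'spindle',len(p),p.min(0).round(4),p.max(0).round(4))
    for a in np.arange(.46,.552,.01):
        s=p[abs(p[:,0]-a)<.005]
        if len(s)>3: print('  ',round(a,3),np.percentile(s[:,1],[2,50,98]).round(4),np.percentile(s[:,2],[50,98]).round(4))
    m=(PP[...,1]>lo-.03)&(PP[...,1]<hi+.03)&(PP[...,2]>.235)&(PP[...,0]<.62)
    p=PP[m]; print(' flange top',len(p),p.min(0).round(4),p.max(0).round(4))
    A=np.c_[p[:,1],np.ones(len(p))]; print(np.linalg.lstsq(A,p[:,0],rcond=None)[0])
# stand
for nm,PP in(('top',P),('side',Q)):
    m=(PP[...,0]>.36)&(PP[...,0]<.6)&(PP[...,1]>-.33)&(PP[...,1]<-.17)&(PP[...,2]>.003)
    for z0,z1 in((.004,.02),(.02,.045),(.045,.056),(.056,.07),(.07,.14)):
        p=PP[m&(PP[...,2]>z0)&(PP[...,2]<z1)]
        if len(p)>5: print(nm,z0,z1,len(p),p.min(0).round(4),p.max(0).round(4),cv2.minAreaRect(p[:,:2].astype(np.float32)))
E
```

```text
rail 1885 [0.61100446 0.00560078 0.21337499] [0.64303216 0.33489151 0.22517702] [0.62653926 0.16927736 0.21933434]
((0.6267245411872864, 0.17023976147174835), (0.030862979590892792, 0.329427033662796), 0.4036761224269867)
top spindle 382 [0.4765 0.2409 0.1948] [0.5517 0.2656 0.2305]
   0.48 [0.2417 0.2513 0.264 ] [0.2092 0.2148]
   0.49 [0.2411 0.2499 0.2644] [0.2101 0.2184]
   0.5 [0.2416 0.2494 0.2641] [0.2153 0.2228]
   0.51 [0.2419 0.2489 0.2604] [0.2208 0.2294]
   0.52 [0.2429 0.2486 0.2586] [0.2218 0.2303]
   0.53 [0.2427 0.2514 0.2646] [0.2106 0.2148]
   0.54 [0.2424 0.2518 0.2645] [0.2095 0.2142]
   0.55 [0.2427 0.2512 0.2643] [0.2106 0.2154]
 flange top 209 [0.5581 0.2118 0.235 ] [0.5691 0.2965 0.2595]
[0.01320527 0.55981685]
top spindle 365 [0.4777 0.0725 0.2   ] [0.5517 0.096  0.23  ]
   0.48 [0.0733 0.0838 0.0942] [0.2091 0.2151]
   0.49 [0.0731 0.0841 0.0958] [0.2118 0.2167]
   0.5 [0.0731 0.0831 0.0957] [0.2138 0.222 ]
   0.51 [0.0729 0.0828 0.0956] [0.2197 0.2266]
   0.52 [0.0727 0.0819 0.0953] [0.2209 0.2293]
   0.53 [0.0729 0.0834 0.0954] [0.2108 0.2254]
   0.54 [0.0
[... 2319 characters left out ...]
5 [ 0.4227 -0.3284  0.02  ] [ 0.551  -0.2144  0.0449] ((0.4846950173377991, -0.27335724234580994), (0.1128268837928772, 0.1285959929227829), 87.67403411865234)
side 0.045 0.056 217 [ 0.4428 -0.3279  0.045 ] [ 0.5517 -0.2167  0.056 ] ((0.4967364966869354, -0.2714391350746155), (0.11142290383577347, 0.10822094231843948), 88.77741241455078)
side 0.056 0.07 285 [ 0.4444 -0.3276  0.056 ] [ 0.5488 -0.2129  0.0699] ((0.49397897720336914, -0.2670259475708008), (0.11410731077194214, 0.10353885591030121), 85.06214904785156)
side 0.07 0.14 288 [ 0.5239 -0.3283  0.0704] [ 0.5397 -0.2101  0.132 ] ((0.5318151116371155, -0.2691710591316223), (0.015696067363023758, 0.11817263811826706), 0.16554714739322662)
```

Call:
apply_moves --pt "-0.3 0 0 -0.01 -0.117" --pt "-0.3 0 0 -0.01 -0.117" --pt "-0.3 0 0 -0.01 -0.117" --pt "-0.3 0 0 -0.01 -0.117" --pt "-0.3 0 0 -0.01 -0.117" --pt "-0.3 0 0 -0.01 -0.117" --pt "-0.3 0 0 -0.01 -0.117" --pt "-0.3 0 0 -0.01 -0.117" --pt "-0.3 0 0 -0.01 -0.117" --pt "-0.3 0 0 -0.01 -0.117" --pt "-0.3 0 0 -0.01 -0.117" --pt "-0.3 0 0 0 0"

```text
t: 2.1
eef_pos: [0.1878, -0.6491, 0.3389]
ee_rot: [-3.141, -0.003, -1.567]
force: [0.1, 0.3, 0.5]
width: 0.0308
```

Call:
apply_moves --pt "-0.3 -0.025 -0.03 0 0" --pt "-0.3 -0.025 -0.03 0 0" --pt "-0.3 -0.025 -0.03 0 0" --pt "-0.3 -0.025 -0.03 0 0" --pt "-0.3 -0.025 -0.03 0 0" --pt "-0.3 -0.025 -0.03 0 0" --pt "-0.3 -0.025 -0.03 0 0" --pt "-0.3 -0.025 -0.03 0 0" --pt "-0.3 -0.025 -0.03 0 0" --pt "-0.3 -0.025 -0.03 0 0" --pt "-0.3 -0.025 -0.03 0 0" --pt "-0.3 0 0 0 0"

```text
t: 3.1
eef_pos: [0.5224, -0.3699, 0.3349]
ee_rot: [3.141, 0.001, -1.573]
force: [-1.0, -0.5, -0.3]
width: 0.0307
```

Call:
apply_moves --pt "-0.3 -0.04 0 0 0" --pt "-0.3 -0.04 0 0 0" --pt "-0.3 -0.04 0 0 0" --pt "-0.3 -0.04 0 0 0" --pt "-0.3 -0.04 0 0 0" --pt "-0.3 -0.04 0 0 0" --pt "-0.3 -0.04 0 0 0" --pt "-0.3 -0.04 0 0 0" --pt "-0.3 -0.04 0 0 0" --pt "-0.3 -0.04 0 0 0" --pt "-0.3 -0.04 0 0 0" --pt "-0.3 0 0 0 0"

```text
t: 4.1
eef_pos: [0.5189, 0.0713, 0.3358]
ee_rot: [3.141, 0.001, -1.573]
force: [0.4, -1.3, -0.2]
width: 0.0306
```

```bash
python3 - <<'E'
from h import *
for n in('top','side'): grab(n,n+'1')
s=arm.get_state();print(s['eef_pos'],s['ee_rot'],s['q'],s['t'])
E
```

```text
[0.51877931 0.06749865 0.33595204] [ 3.14087827e+00 -2.10373202e-04 -1.57289300e+00] [ 5.04634828e-01  5.22051976e-02 -1.33406276e-01 -1.65593335e-04
 -1.38591157e+00 -5.06701077e-01] 4.2
```

View pics/side1.png

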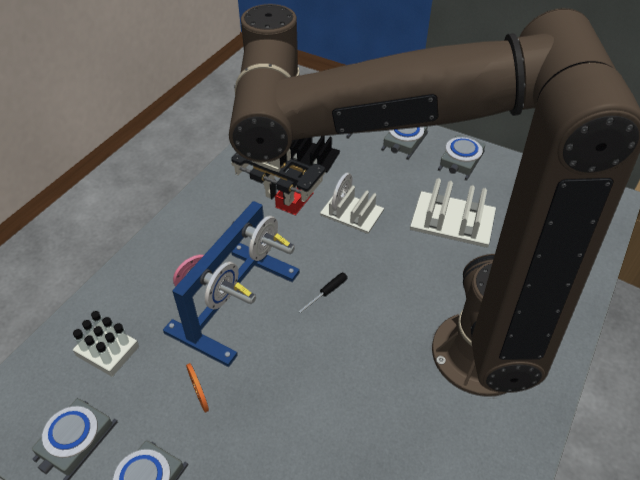

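View pics/top1.png

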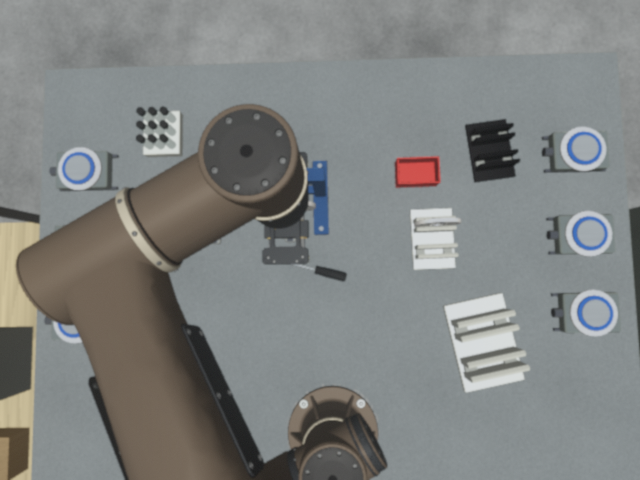

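The side view shows the gripper at px (280,185) over the far spindle and still clear of everything. The top view is blocked by the arm. I'll use the known TCP to check the side camera's offset once it's over spindle a.

Call:
apply_moves --pt "-0.3 -0.04 0 0 0" --pt "-0.3 -0.04 0 0 0" --pt "-0.3 -0.04 0 0 0" --pt "-0.3 -0.04 0 0 0" --pt "-0.3 -0.025 0 0.01 0" --pt "-0.3 0 0 0.02 0" --pt "-0.3 0 0 0.02 0" --pt "-0.3 0 0 0 0" --pt "-0.3 0 0 0 0"

```text
t: 4.95
eef_pos: [0.5195, 0.2495, 0.2859]
ee_rot: [3.14, -0.002, -1.576]
force: [0.9, -0.0, 0.9]
width: 0.0307
```

```bash
cat >> h.py <<'E'
def proj(f,p):
    E=f['extrinsics'];K=f['camera_matrix']
    c=np.linalg.inv(E)@np.r_[p,1]; x,y,z=c[0],-c[1],-c[2]
    return np.array([K[0,0]*x/z+K[0,2],K[1,1]*y/z+K[1,2]])
def crop(f,name,box,marks=()):
    c0,r0,c1,r1=box; s=min(800//(c1-c0),600//(r1-r0))
    im=cv2.resize(np.ascontiguousarray(f['color'][r0:r1,c0:c1,::-1]),None,fx=s,fy=s,interpolation=cv2.INTER_CUBIC)
    for p in marks:
        u=proj(f,p); q=((u-[c0,r0]+.5)*s).astype(int); cv2.drawMarker(im,tuple(int(a) for a in q),(255,0,255),0,14,1)
    cv2.imwrite('pics/%s.png'%name,im); print(name,s)
E
python3 - <<'E'
from h import *
s=arm.get_state(); p=s['eef_pos']; print(p,s['ee_rot'],s['t'],s['width'])
f=grab('side'); s=arm.get_state(); p=s['eef_pos']; print(p,proj(f,p))
w=s['width']/2
crop(f,'side2',(150,150,310,340),[p,p+[w,0,0],p-[w,0,0]])
E
```

```text
[0.51950626 0.24951047 0.28585485] [ 3.13998784e+00 -1.99946884e-03 -1.57550856e+00] 4.95 0.030659415512085793
[0.52010841 0.24989314 0.28723773] [236.41963585 265.55350307]
side2 3
```

View pics/side2.png

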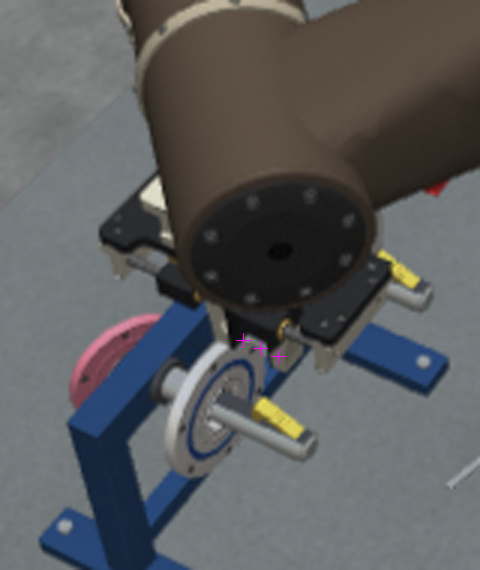

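```bash
python3 - <<'E'
from h import *
f=load('side'); P=cloud(f)
for r in range(255,278,2):
    print(r,[(c,*(P[r,c]*1000).round(0).astype(int)) if np.isfinite(P[r,c]).all() else c for c in range(238,256,2)])
E
```

```text
255 [(238, np.int64(484), np.int64(282), np.int64(375)), (240, np.int64(480), np.int64(280), np.int64(375)), (242, np.int64(477), np.int64(278), np.int64(376)), (244, np.int64(475), np.int64(273), np.int64(372)), (246, np.int64(472), np.int64(271), np.int64(371)), (248, np.int64(470), np.int64(267), np.int64(369)), (250, np.int64(454), np.int64(281), np.int64(391)), (252, np.int64(450), np.int64(279), np.int64(392)), (254, np.int64(447), np.int64(277), np.int64(392))]
257 [(238, np.int64(482), np.int64(285), np.int64(373)), (240, np.int64(478), np.int64(283), np.int64(374)), (242, np.int64(473), np.int64(284), np.int64(378)), (244, np.int64(472), np.int64(279), np.int64(373)), (246, np.int64(469), np.int64(276), np.int64(372)), (248, np.int64(472), np.int64(266), np.int64(359)), (250, np.int64(449), np.int64(288), np.int64(395)), (252, np.int64(447), np.int64(284), np.int64(392)), (254, np.int64(442), np.int64(284), np.int64(395))]
259 [(238, np.int64(477), np.int64(292), np.int64(377)), (240, np.int64(474), np.int64(289), np.int64(376)), (242, np.int64(470), np.int64(287), np.int64(
[... 3803 characters left out ...]
, np.int64(618), np.int64(106), np.int64(40)), (248, np.int64(634), np.int64(79), np.int64(1)), (250, np.int64(631), np.int64(75), np.int64(-2)), (252, np.int64(625), np.int64(73), np.int64(-1)), (254, np.int64(619), np.int64(72), np.int64(2))]
277 [(238, np.int64(625), np.int64(130), np.int64(53)), (240, np.int64(620), np.int64(129), np.int64(54)), (242, np.int64(620), np.int64(121), np.int64(47)), (244, np.int64(618), np.int64(115), np.int64(41)), (246, np.int64(632), np.int64(91), np.int64(6)), (248, np.int64(630), np.int64(85), np.int64(1)), (250, np.int64(622), np.int64(87), np.int64(8)), (252, np.int64(623), np.int64(77), np.int64(-4)), (254, np.int64(617), np.int64(75), np.int64(-2))]
```

Call:
apply_moves --pt "-0.3 -0.005 -0.02 0 0" --pt "-0.3 0 -0.023 0 0" --pt "-0.3 0 0 0.015 0" --pt "-0.3 0 0 0.015 0" --pt "-0.3 0 0 0.015 0" --pt "-0.3 0 0 0 0" --pt "-0.3 0 0 0 0"

```text
t: 5.58
eef_pos: [0.5631, 0.2552, 0.2427]
ee_rot: [-3.141, -0.0, -1.574]
force: [0.7, -0.4, 1.0]
width: 0.0307
```

```bash
python3 - <<'E'
from h import *
f=grab('side'); s=arm.get_state(); p=s['eef_pos']; print(p,s['force'])
crop(f,'side3',(170,210,310,330),[p])
E
```

```text
[0.56338769 0.25561633 0.24339533] [ 0.06567293 -0.14218449  1.27351138]
side3 5
```

View pics/side3.png

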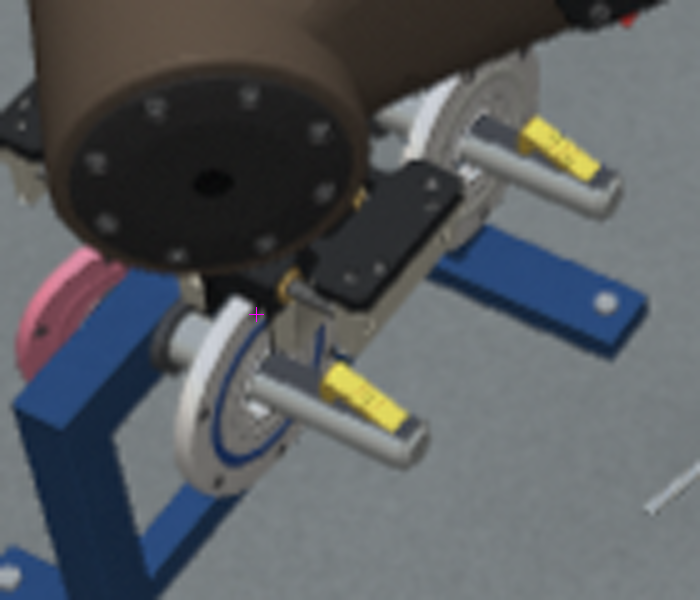

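The fingers straddle the flange top (mark at crop (257,313)) and the keeper is clear in front. I'll close gently and slide the flange forward.

Call:
apply_moves --pt "-1 0 0 0 0" --pt "-1 0 0 0 0" --pt "-1 0 0 0 0" --pt "-1 0 0 0 0" --pt "-1 0 0 0 0" --pt "-1 0 0 0 0" --newtons 6

```text
t: 6.13
eef_pos: [0.5631, 0.2561, 0.2423]
ee_rot: [-3.14, 0.001, -1.573]
force: [2.8, -0.3, 2.5]
width: 0.0103
```

Call:
apply_moves --pt "-1 0 0.004 0 0" --pt "-1 0 0.006 0 0" --pt "-1 0 0.006 0 0" --pt "-1 0 0.005 0 0" --pt "-1 0 0 0 0" --pt "-1 0 0 0 0"

```text
t: 6.63
eef_pos: [0.5406, 0.2559, 0.2421]
ee_rot: [3.141, 0.0, -1.572]
force: [-0.7, -0.3, 5.7]
width: 0.0121
```

```bash
python3 - <<'E'
from h import *
f=grab('side'); s=arm.get_state(); p=s['eef_pos']; print(p,s['force'],s['width'])
crop(f,'side4',(170,210,310,330),[p])
E
```

```text
[0.54078856 0.25596671 0.24204776] [-1.98360007  0.20032117  5.77717264] 0.011946426195256288
side4 5
```

View pics/side4.png

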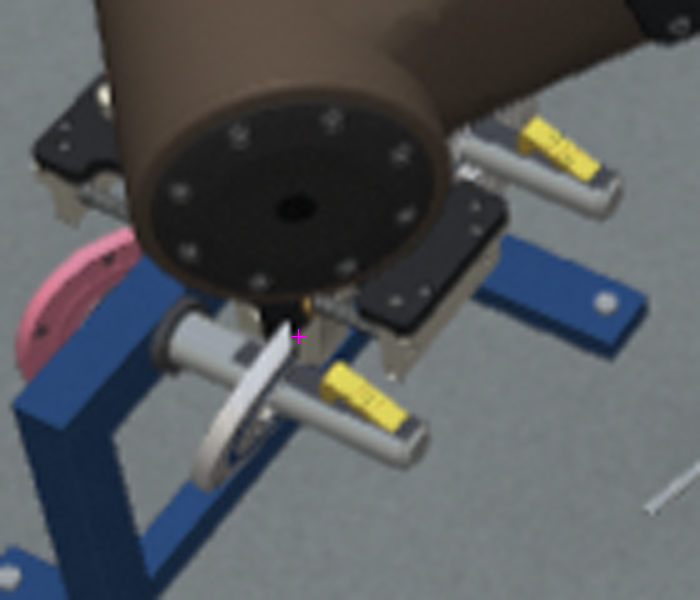

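The flange tilted while being dragged: the top is forward and the width reads 12 mm. I'll open to let it hang plumb again.

Call:
apply_moves --pt "-0.45 0 0 0 0" --pt "-0.45 0 0 0 0" --pt "-0.45 0 0 0 0" --pt "-0.45 0 0 0 0" --pt "-0.45 0 0 0 0" --pt "-0.45 0 0 0 0"

```text
t: 7.18
eef_pos: [0.5413, 0.2558, 0.2412]
ee_rot: [3.141, -0.0, -1.573]
force: [-0.4, -0.5, -0.2]
width: 0.024
```

```bash
python3 - <<'E'
from h import *
f=grab('side'); s=arm.get_state(); p=s['eef_pos']; print(p,s['force'],s['width'])
crop(f,'side5',(170,210,310,330),[p])
P=cloud(f)
m=(P[...,1]>.2)&(P[...,1]<.31)&(P[...,2]>.14)&(P[...,2]<.25)&(P[...,0]>.5)&(P[...,0]<.6)&((abs(P[...,1]-.257)>.018))
p=P[m]; print(len(p)); print(np.percentile(p,[2,50,98],axis=0)); 
c=p.mean(0); print(np.linalg.svd(p-c)[2][2],c)
E
```

```text
[0.5413565  0.25582139 0.24123455] [-0.15758361 -0.19962452 -0.10123618] 0.023994497206224378
side5 5
273
[[0.5433972  0.27523378 0.15369244]
 [0.54972049 0.29157409 0.21406057]
 [0.55721385 0.3093258  0.2482891 ]]
[-0.99504272  0.02195592 -0.09699444] [0.54992191 0.29105999 0.20883096]
```

View pics/side5.png

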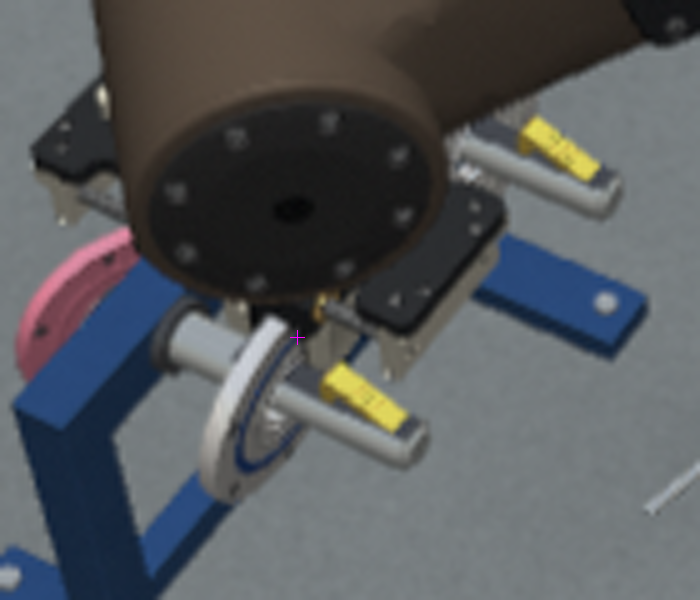

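The flange is upright again with its centre near x=.549. I'll go a bit deeper, grip harder, lift slightly, and then check that it's square.

Call:
apply_moves --pt "-0.45 0 -0.004 0.006 0" --pt "-0.45 0 0 0 0" --pt "-1 0 0 0 0" --pt "-1 0 0 0 0" --pt "-1 0 0 0 0" --pt "-1 0 0 0 0" --pt "-1 0 0 0 0" --pt "-1 0 0 0 0" --newtons 30

```text
t: 7.9
eef_pos: [0.5455, 0.256, 0.2359]
ee_rot: [-3.141, 0.0, -1.573]
force: [-0.5, -0.5, 2.6]
width: 0.0101
```

Call:
apply_moves --pt "-1 0 0 -0.0015 0" --pt "-1 0 0 -0.002 0" --pt "-1 0 0.002 0 0" --pt "-1 0 0.002 0 0" --pt "-1 0 0 0 0" --pt "-1 0 0 0 0"

```text
t: 8.4
eef_pos: [0.5412, 0.2559, 0.2389]
ee_rot: [3.141, -0.0, -1.573]
force: [0.2, -0.6, -3.1]
width: 0.0096
```

```bash
python3 - <<'E'
from h import *
f=grab('side'); s=arm.get_state(); p=s['eef_pos']; print(p,s['force'],s['width'])
crop(f,'side6',(170,210,310,330),[p])
P=cloud(f)
m=(P[...,1]>.2)&(P[...,1]<.31)&(P[...,2]>.14)&(P[...,2]<.25)&(P[...,0]>.5)&(P[...,0]<.6)&((abs(P[...,1]-.257)>.018))
p=P[m]; print(len(p)); print(np.percentile(p,[2,50,98],axis=0)); 
c=p.mean(0); print(np.linalg.svd(p-c)[2][2],c)
E
```

```text
[0.54134144 0.25592472 0.23893402] [ 0.5106011  -0.1518011  -2.82532983] 0.009543129493921353
side6 5
393
[[0.53473978 0.21254924 0.15507878]
 [0.53736596 0.28848183 0.20639587]
 [0.54560649 0.30874679 0.24840822]]
[-0.99943985  0.01130909  0.03149757] [0.53787828 0.27951892 0.20616338]
```

View pics/side6.png

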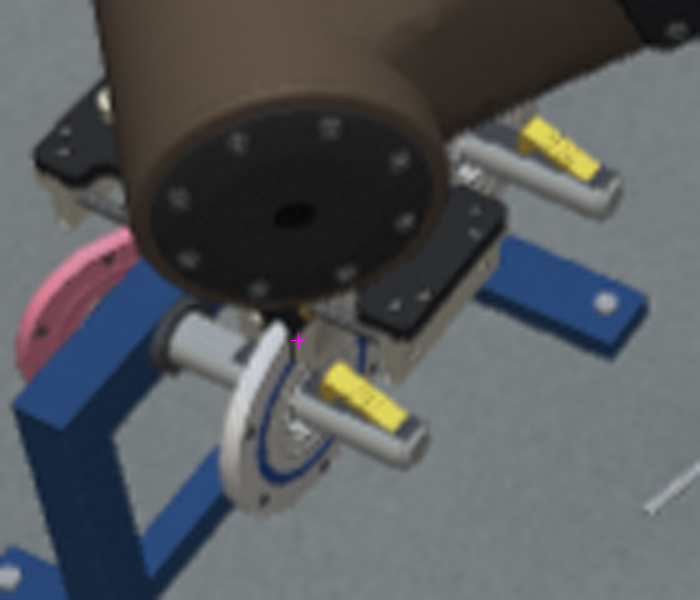

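The flange is now square, lifted free of the spindle (Fz about -2.8 N) and about 9 mm short of the stop. I'll open slightly and lower so the front finger presses the keeper.

Call:
apply_moves --pt "-0.6 0 0 0 0" --pt "-0.6 0 0 0 0" --pt "-0.6 0 0 0 0" --pt "-0.6 0 0 0 0" --pt "-0.6 0 0 0.005 0" --pt "-0.6 0 0 0.005 0" --pt "-0.6 0 0 0.004 0" --pt "-0.6 0 0 0.002 0" --pt "-0.6 0 0 0.002 0" --pt "-0.6 0 0 0 0" --pt "-0.6 0 0 0 0"

```text
t: 9.37
eef_pos: [0.5437, 0.2562, 0.2223]
ee_rot: [-3.137, 0.001, -1.572]
force: [5.2, -1.0, 5.0]
width: 0.0174
```

```bash
python3 - <<'E'
from h import *
f=grab('side'); s=arm.get_state(); p=s['eef_pos']; print(p,s['force'],s['width'])
crop(f,'side7',(170,210,310,330),[p])
E
```

```text
[0.54370164 0.25622973 0.22237731] [ 6.04324133 -1.28894868  5.52004088] 0.017684585323481876
side7 5
```

View pics/side7.png

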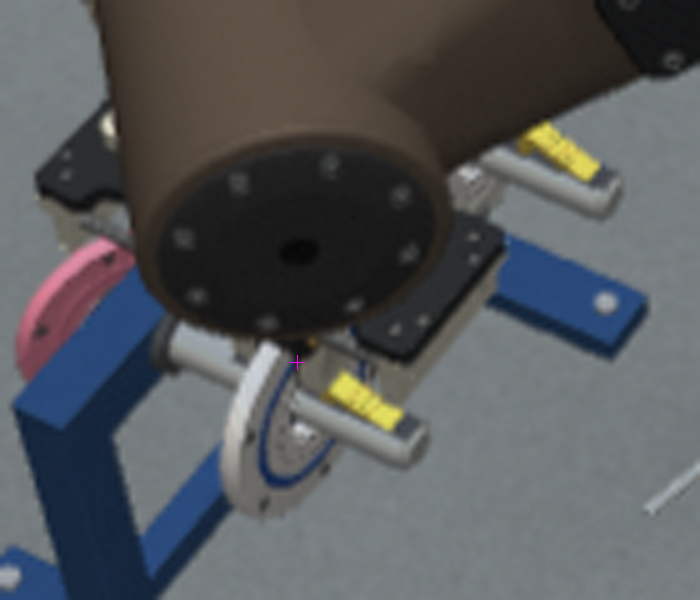

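The finger caught the rounded back of the nose (force +x ≈ 6 N), so the stop is further forward than I estimated. I'll raise, regrip, and find the stop by drawing the flange gently against it.

Call:
apply_moves --pt "-0.6 0 0 -0.005 0" --pt "-0.6 0 0 -0.006 0" --pt "-0.6 0 0 -0.003 0" --pt "-0.6 0 0 0 0" --pt "-1 0 0 0 0" --pt "-1 0 0 0 0" --pt "-1 0 0 0 0" --pt "-1 0 0 0 0" --pt "-1 0 0 0 0" --pt "-1 0 0 -0.002 0" --pt "-1 0 0 -0.0015 0" --pt "-1 0 0 0 0"

```text
t: 10.42
eef_pos: [0.5415, 0.256, 0.2386]
ee_rot: [3.142, -0.0, -1.573]
force: [0.4, -0.3, -2.5]
width: 0.0094
```

Call:
apply_moves --pt "-1 0 0.002 0 0" --pt "-1 0 0.002 0 0" --pt "-1 0 0.002 0 0" --pt "-1 0 0 0 0" --pt "-1 0 0 0 0"

```text
t: 10.83
eef_pos: [0.5353, 0.256, 0.2387]
ee_rot: [-3.141, 0.0, -1.573]
force: [0.4, 0.7, -2.9]
width: 0.0095
```

Call:
apply_moves --pt "-1 0 0.001 0 0" --pt "-1 0 0.001 0 0" --pt "-1 0 0 0 0"

```text
t: 11.08
eef_pos: [0.5333, 0.2559, 0.2386]
ee_rot: [3.142, -0.0, -1.573]
force: [-0.3, -0.9, -2.8]
width: 0.0095
```

Call:
apply_moves --pt "-1 0 0.001 0 0" --pt "-1 0 0.001 0 0" --pt "-1 0 0 0 0"

```text
t: 11.33
eef_pos: [0.5313, 0.256, 0.2386]
ee_rot: [3.141, 0.0, -1.573]
force: [0.4, -1.1, -2.3]
width: 0.0097
```

Call:
apply_moves --pt "-1 0 0.001 0 0" --pt "-1 0 0.001 0 0" --pt "-1 0 0 0 0"

```text
t: 11.58
eef_pos: [0.5306, 0.2561, 0.239]
ee_rot: [-3.139, 0.0, -1.573]
force: [5.7, 0.1, -4.9]
width: 0.0096
```

```bash
python3 - <<'E'
from h import *
f=grab('side'); s=arm.get_state(); p=s['eef_pos']; print(p,s['force'],s['width'])
crop(f,'side8',(190,230,290,305),[p])
E
```

```text
[0.53063221 0.25608402 0.23893577] [ 5.72580772 -0.71358008 -4.25394321] 0.009747953672095137
side8 8
```

View pics/side8.png

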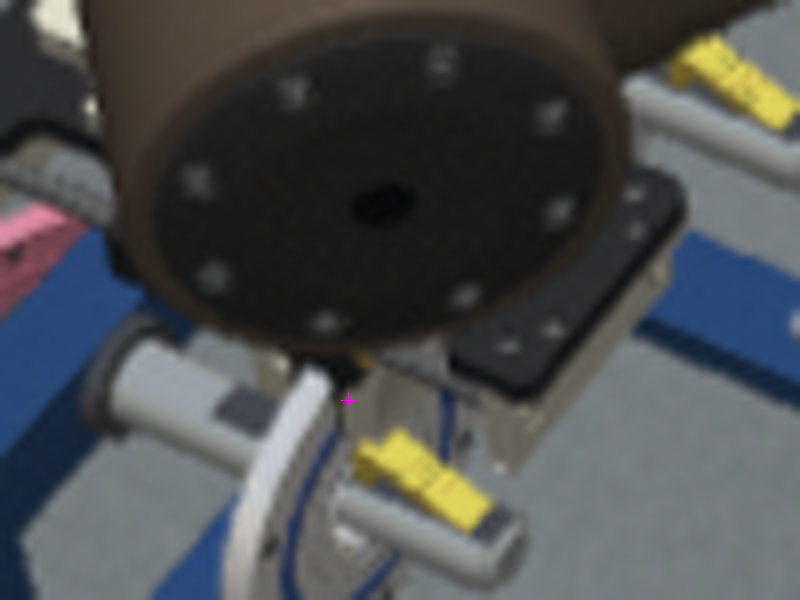

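Contact came at centre x ≈ .531, so the stop face is at about .526, and the nose's rounded part slopes down towards the rail. I'll back off about 4.5 mm, then press further forward with the jaws opened to 24 mm.

Call:
apply_moves --pt "-1 0 -0.003 0 0" --pt "-1 0 -0.003 0 0" --pt "-1 0 0 0 0" --pt "-0.42 0 0 0 0" --pt "-0.42 0 0 0 0" --pt "-0.42 0 0 0 0" --pt "-0.42 0 0 0 0" --pt "-0.42 0 0 0.005 0" --pt "-0.42 0 0 0.004 0" --pt "-0.42 0 0 0.003 0" --pt "-0.42 0 0 0 0"

```text
t: 12.55
eef_pos: [0.536, 0.256, 0.2264]
ee_rot: [-3.141, -0.0, -1.573]
force: [1.1, -0.1, 2.5]
width: 0.026
```

Call:
apply_moves --pt "-0.42 0 0 0.002 0" --pt "-0.42 0 0 0.002 0" --pt "-0.42 0 0 0 0"

```text
t: 12.8
eef_pos: [0.5361, 0.2561, 0.2228]
ee_rot: [-3.14, 0.001, -1.573]
force: [2.9, -0.4, 3.5]
width: 0.0252
```

Call:
apply_moves --pt "-0.42 0 0 0.002 0" --pt "-0.42 0 0 0.002 0" --pt "-0.42 0 0 0 0"

```text
t: 13.05
eef_pos: [0.5355, 0.2561, 0.2184]
ee_rot: [3.142, 0.0, -1.573]
force: [2.7, 0.1, 4.0]
width: 0.0255
```

Clean pressing so far, about 4 N. I'll continue to near flush.

Call:
apply_moves --pt "-0.42 0 0 0.002 0" --pt "-0.42 0 0 0.0015 0" --pt "-0.42 0 0 0 0"

```text
t: 13.3
eef_pos: [0.5356, 0.256, 0.215]
ee_rot: [-3.141, 0.0, -1.573]
force: [3.2, 0.3, 4.7]
width: 0.0251
```

```bash
python3 - <<'E'
from h import *
f=grab('side'); s=arm.get_state(); p=s['eef_pos']; print(p,s['force'],s['width'])
crop(f,'side9',(190,230,290,305),[p])
E
```

```text
[0.53558943 0.25604201 0.21513282] [ 3.00064766 -0.1971633   4.23524403] 0.025711400382188686
side9 8
```

View pics/side9.png

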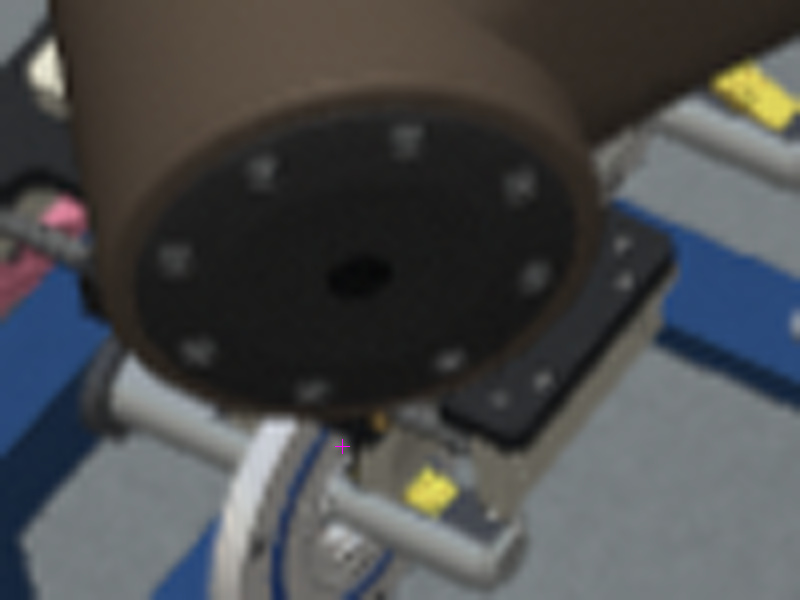

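Call:
apply_moves --pt "-0.42 0 0 0.0015 0" --pt "-0.42 0 0 0 0"

```text
t: 13.52
eef_pos: [0.5358, 0.2561, 0.2138]
ee_rot: [-3.141, 0.0, -1.573]
force: [4.2, -0.3, 5.1]
width: 0.0253
```

Call:
apply_moves --pt "-0.65 0 0 0 0" --pt "-0.85 0 0 0 0" --pt "-1 0 0 0 0" --pt "-1 0 0 0 0" --pt "-1 0 0 0 0" --pt "-1 0 0 0 0" --newtons 30

```text
t: 14.02
eef_pos: [0.5346, 0.2556, 0.213]
ee_rot: [3.14, -0.001, -1.573]
force: [-4.6, 0.2, 3.8]
width: 0.0099
```

```bash
python3 - <<'E'
from h import *
f=grab('side'); s=arm.get_state(); p=s['eef_pos']; print(p,s['force'],s['width'])
crop(f,'side10',(190,230,290,305),[p])
E
```

```text
[0.53467449 0.25560315 0.21302399] [-4.94009331 -0.40071     3.25848845] 0.010026315065287741
side10 8
```

View pics/side10.png

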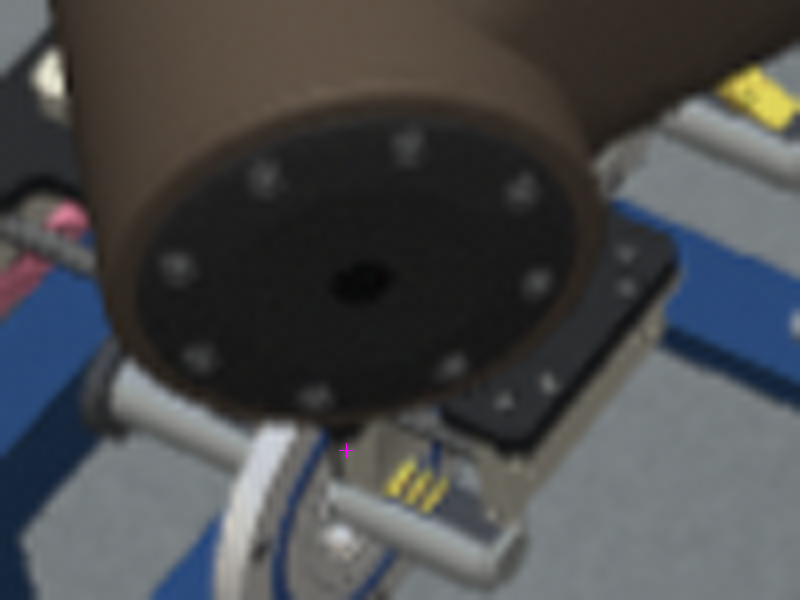

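The keeper is flush under the finger and the flange is gripped (10.0 mm). I'll lift about 1.5 mm and draw it forward.

Call:
apply_moves --pt "-1 0 0 -0.0015 0" --pt "-1 0 0 0 0" --pt "-1 0 0.002 0 0" --pt "-1 0 0.002 0 0" --pt "-1 0 0 0 0"

```text
t: 14.48
eef_pos: [0.5328, 0.2564, 0.216]
ee_rot: [-3.138, 0.001, -1.573]
force: [4.4, -1.0, 2.6]
width: 0.0099
```

Call:
apply_moves --pt "-1 0 0.002 0 0" --pt "-1 0 0.002 0 0" --pt "-1 0 0 0 0"

```text
t: 14.73
eef_pos: [0.5278, 0.2563, 0.2155]
ee_rot: [-3.14, 0.001, -1.573]
force: [3.0, -0.7, 2.0]
width: 0.0099
```

Call:
apply_moves --pt "-1 0 0.002 0 0" --pt "-1 0 0.002 0 0" --pt "-1 0 0.002 0 0" --pt "-1 0 0 0 0"

```text
t: 15.07
eef_pos: [0.5206, 0.2556, 0.2148]
ee_rot: [3.14, -0.0, -1.573]
force: [-0.7, -1.5, 2.7]
width: 0.01
```

Call:
apply_moves --pt "-1 0 0.003 0 0" --pt "-1 0 0.003 0 0" --pt "-1 0 0.003 0 0" --pt "-1 0 0 0 0"

```text
t: 15.4
eef_pos: [0.5115, 0.2558, 0.215]
ee_rot: [3.141, -0.0, -1.573]
force: [-0.7, -1.1, 3.3]
width: 0.0097
```

Call:
apply_moves --pt "-1 0 0.003 0 0" --pt "-1 0 0.003 0 0" --pt "-1 0 0.003 0 0" --pt "-1 0 0 0 0"

```text
t: 15.73
eef_pos: [0.503, 0.2563, 0.2152]
ee_rot: [-3.142, 0.001, -1.573]
force: [1.2, 0.2, 3.2]
width: 0.0097
```

```bash
python3 - <<'E'
from h import *
f=grab('side'); s=arm.get_state(); p=s['eef_pos']; print(p,s['force'],s['width'])
crop(f,'side11',(190,230,290,305),[p])
E
```

```text
[0.50304573 0.25627436 0.21514735] [ 0.74290974 -0.01161237  3.34575149] 0.009519893870350658
side11 8
```

View pics/side11.png

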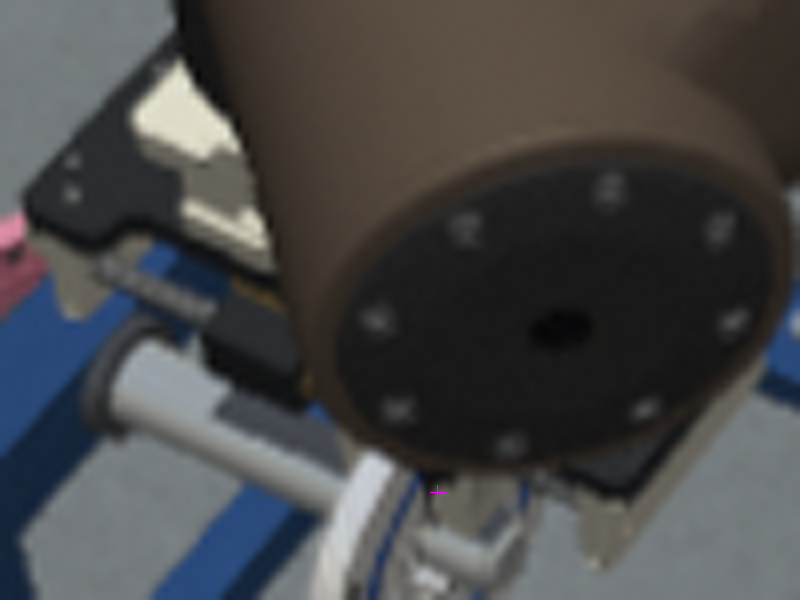

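Call:
apply_moves --pt "-1 0 0.003 0 0" --pt "-1 0 0.003 0 0" --pt "-1 0 0.003 0 0" --pt "-1 0 0.003 0 0" --pt "-1 0 0 0 0"

```text
t: 16.2
eef_pos: [0.4911, 0.2562, 0.2154]
ee_rot: [-3.141, 0.001, -1.573]
force: [3.0, 0.9, 5.7]
width: 0.0098
```

Call:
apply_moves --pt "-1 0 0.003 0 0" --pt "-1 0 0.003 0 0" --pt "-1 0 0.003 0 0" --pt "-1 0 0.003 0 0" --pt "-1 0 0.003 0 0" --pt "-1 0 0 0 0"

```text
t: 16.7
eef_pos: [0.4751, 0.2558, 0.2145]
ee_rot: [3.14, -0.0, -1.573]
force: [-1.1, 0.8, 4.7]
width: 0.0099
```

Call:
apply_moves --pt "-1 0 0.004 0 0" --pt "-1 0 0.004 0 0" --pt "-1 0 0.004 0 0" --pt "-1 0 0.004 0 0" --pt "-1 0 0.005 0 0" --pt "-1 0 0.005 0 0" --pt "-1 0 0.005 0 0" --pt "-1 0 0.005 0 0" --pt "-1 0 0 0 0"

```text
t: 17.45
eef_pos: [0.4395, 0.256, 0.2152]
ee_rot: [3.141, 0.0, -1.572]
force: [0.0, -0.6, -3.0]
width: 0.0099
```

```bash
python3 - <<'E'
from h import *
f=grab('side'); s=arm.get_state(); p=s['eef_pos']; print(p,s['force'],s['width'])
crop(f,'side12',(180,200,340,320),[p])
E
```

```text
[0.44005108 0.25621328 0.21529239] [ 0.37359213  0.3003705  -2.01481701] 0.00977930817000614
side12 5
```

View pics/side12.png

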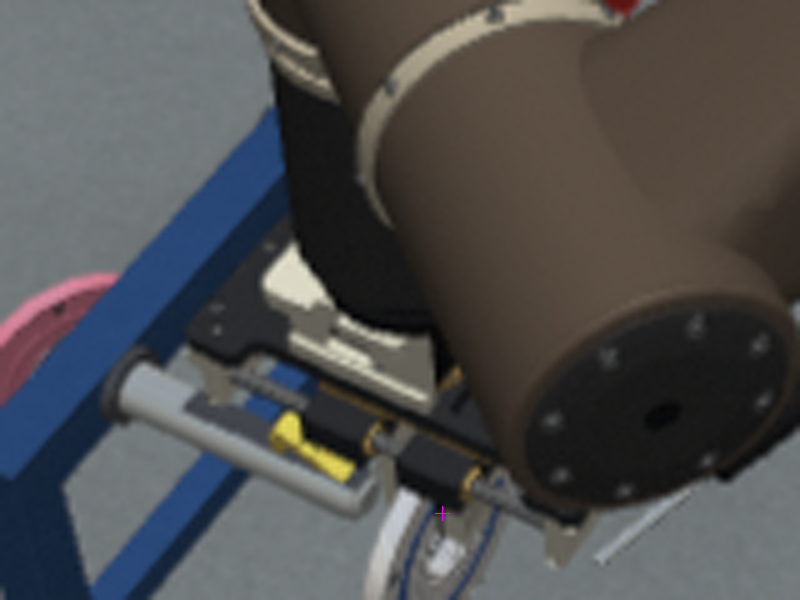

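The flange is off the spindle (Fz ≈ -2.5 N) and the yellow keeper has sprung back up (crop (290,430)). Next I raise it and carry it across while refining the slot's pose.

Call:
apply_moves --pt "-1 0 0 -0.015 0" --pt "-1 0 0 -0.02 0" --pt "-1 0 0 -0.025 0" --pt "-1 0 0 -0.025 0" --pt "-1 0 0 -0.015 0" --pt "-1 0 0 0 0"

```text
t: 18.0
eef_pos: [0.442, 0.2571, 0.3189]
ee_rot: [-3.137, 0.004, -1.573]
force: [0.5, 0.5, -2.8]
width: 0.01
```

Call:
apply_moves --pt "-1 0.015 0 0 0" --pt "-1 0.025 0 0 0" --pt "-1 0.035 0 0 0" --pt "-1 0.035 0 0 0" --pt "-1 0.035 0 0 0" --pt "-1 0.035 0 0 0" --pt "-1 0.035 0 0 0" --pt "-1 0.035 0 0 0" --pt "-1 0.025 0 0 0" --pt "-1 0.015 0 0 0" --pt "-1 0 0 0 0"

```text
t: 18.92
eef_pos: [0.4388, -0.0367, 0.3138]
ee_rot: [3.14, -0.001, -1.576]
force: [0.3, 0.3, -2.8]
width: 0.0098
```

```bash
python3 - <<'E'
from h import *
s=arm.get_state(); print(s['t'],s['eef_pos'],s['ee_rot'],s['force'],s['width'])
f=grab('top','top13'); 
P=cloud(f); Z=P[...,2]
base=(P[...,0]>.38)&(P[...,0]<.6)&(P[...,1]>-.345)&(P[...,1]<-.2)
for x0 in np.arange(.435,.56,.004):
    m=base&(abs(P[...,0]-x0)<.002); print(round(x0,3),np.percentile(Z[m],[10,50,90,98]).round(3), end=' | ')
print()
for a,b in((.438,.458),(.464,.485)):
    m=base&(Z>.054)&(Z<.066)&(P[...,0]>a)&(P[...,0]<b); p=P[m]
    A=np.c_[p[:,1]+.272,np.ones(len(p))]; print(len(p),np.linalg.lstsq(A,p[:,0],rcond=None)[0],np.percentile(p[:,1],[1,99]),p.mean(0))
C=f['color'].astype(int); m=(C.min(-1)>185)&(P[...,0]>.36)&(P[...,0]<.62)&(P[...,1]>-.4)&(P[...,1]<-.17)&(Z<.02)
p=P[m]; print(len(p),cv2.minAreaRect(p[:,:2].astype(np.float32)),p.min(0),p.max(0))
E
```

```text
18.9167 [ 0.43876133 -0.03668614  0.313813  ] [ 3.13967728e+00 -7.44782744e-04 -1.57576299e+00] [ 0.25753113  0.26226997 -2.760139  ] 0.009762332098596723
0.435 [0.001 0.012 0.014 0.015] | 0.439 [0.001 0.011 0.015 0.016] | 0.443 [0.001 0.013 0.056 0.059] | 0.447 [-0.     0.059  0.063  0.065] | 0.451 [0.005 0.06  0.063 0.064] | 0.455 [-0.001  0.017  0.059  0.06 ] | 0.459 [0.001 0.014 0.02  0.022] | 0.463 [-0.     0.014  0.021  0.023] | 0.467 [0.002 0.015 0.055 0.059] | 0.471 [0.004 0.056 0.062 0.064] | 0.475 [0.014 0.06  0.063 0.064] | 0.479 [0.001 0.057 0.061 0.062] | 0.483 [0.008 0.012 0.015 0.016] | 0.487 [0.003 0.012 0.015 0.017] | 0.491 [0.    0.012 0.015 0.016] | 0.495 [0.004 0.012 0.015 0.015] | 0.499 [0.003 0.012 0.015 0.016] | 0.503 [0.005 0.012 0.015 0.016] | 0.507 [0.001 0.011 0.014 0.016] | 0.511 [0.007 0.012 0.016 0.038] | 0.515 [0.009 0.044 0.06  0.063] | 0.519 [0.008 0.06  0.064 0.065] | 0.523 [0.009 0.058 0.062 0.063] | 0.527 [0.045 0.089 0.123 0.127] | 0.531 [0.01  0.115 0.128 0.13 ] | 0.535 [0.016 0.12  0.128 0.128] | 0.539 [-0.001  0.012  0.06   0.092] | 0.543 [0.007 0.06  0.063 0.064] | 0.547 [0.005 0.058 0.062 0.064] | 0.551 [-0.001  0.013  0.057  0.058] | 0.555 [0.001 0.01  0.014 0.016] | 0.559 [0.    0.011 0.015 0.016] | 
154 [-0.02754189  0.44871028] [-0.32575359 -0.22747634] [ 0.44883447 -0.27650933  0.05994418]
158 [-0.02615117  0.47351426] [-0.32587842 -0.22771958] [ 0.47362826 -0.27635914  0.05956858]
1351 ((0.4969513416290283, -0.2763268053531647), (0.15891315042972565, 0.10859232395887375), 1.3017377853393555) [ 0.4178397  -0.33109799  0.00489625] [ 0.57630525 -0.22064966  0.01995938]
```

View pics/top13.png

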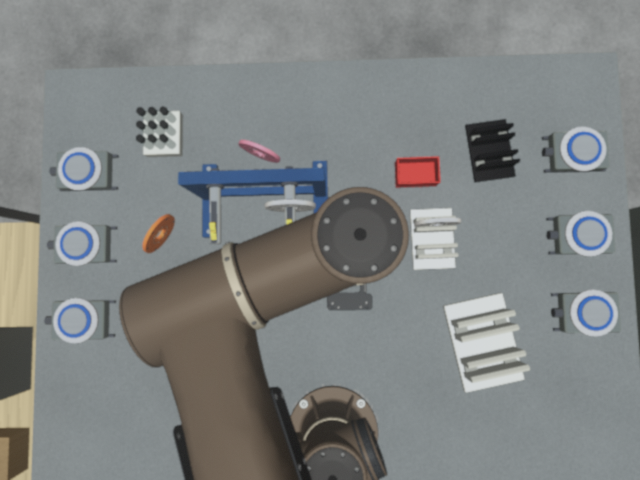

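The stand fit gives: front slot centre about (.461,-.276), yaw about +.025 rad, walls mid-gap x=.461, tops z=.063. That agrees with the given sizes. I'll move above it.

Call:
apply_moves --pt "-1 0.015 -0.002 0 0" --pt "-1 0.025 -0.002 0 0" --pt "-1 0.03 -0.003 0 0" --pt "-1 0.035 -0.003 0 0" --pt "-1 0.035 -0.003 0 0" --pt "-1 0.035 -0.003 0 0" --pt "-1 0.03 -0.003 0 0" --pt "-1 0.02 -0.003 0 0" --pt "-1 0.014 0 0 0" --pt "-1 0 0 0 -0.027" --pt "-1 0 0 0 0"

```text
t: 19.88
eef_pos: [0.4612, -0.2731, 0.3135]
ee_rot: [3.139, 0.001, -1.546]
force: [0.4, -0.3, -2.6]
width: 0.0096
```

Call:
apply_moves --pt "-1 0 0 0.015 0" --pt "-1 0 0 0.025 0" --pt "-1 0 0 0.03 0" --pt "-1 0 0 0.03 0" --pt "-1 0 0 0.02 0" --pt "-1 0 0 0.01 0" --pt "-1 0 0 0 0" --pt "-1 0 0 0 0"

```text
t: 20.55
eef_pos: [0.4619, -0.2726, 0.1855]
ee_rot: [3.141, -0.0, -1.545]
force: [0.6, -0.3, -1.7]
width: 0.0101
```

```bash
python3 - <<'E'
from h import *
f=grab('side','side14'); s=arm.get_state(); p=s['eef_pos']; print(p,s['ee_rot'],s['force'],s['width'],s['t'])
crop(f,'side14c',(290,110,410,240),[p])
P=cloud(f)
# flange
m=(P[...,0]>.445)&(P[...,0]<.485)&(P[...,1]>-.36)&(P[...,1]<-.19)&(P[...,2]>.1)&(P[...,2]<.165)
q=P[m]; print(len(q),q.min(0),q.max(0)); c=q.mean(0); print(c,np.linalg.svd(q-c)[2][2])
# side-cam stand and rear flange
for z0,z1,a,b in((.056,.068,.435,.46),(.056,.068,.463,.487),(.07,.135,.52,.545)):
    m=(P[...,0]>a)&(P[...,0]<b)&(P[...,1]>-.345)&(P[...,1]<-.2)&(P[...,2]>z0)&(P[...,2]<z1)
    q=P[m]; print(len(q),np.percentile(q,[2,50,98],axis=0).round(4).tolist())
E
```

```text
[ 0.46243222 -0.27290569  0.18634345] [-3.14007538e+00 -8.86018260e-04 -1.54504328e+00] [-0.16280829 -0.01478303 -1.73437183] 0.009883034517855164 20.6
side14c 4
181 [ 0.4544383  -0.32461813  0.11111809] [ 0.46990933 -0.21027949  0.16489311]
[ 0.45855267 -0.26273522  0.14296624] [-0.99902023 -0.01353358  0.04213583]
74 [[0.444, -0.3203, 0.0561], [0.45, -0.2726, 0.059], [0.4565, -0.226, 0.0651]]
75 [[0.4699, -0.3202, 0.0561], [0.4744, -0.2712, 0.0593], [0.4806, -0.2211, 0.0654]]
289 [[0.5263, -0.3212, 0.0716], [0.5296, -0.2601, 0.1025], [0.5383, -0.2139, 0.1295]]
```

View pics/side14c.png

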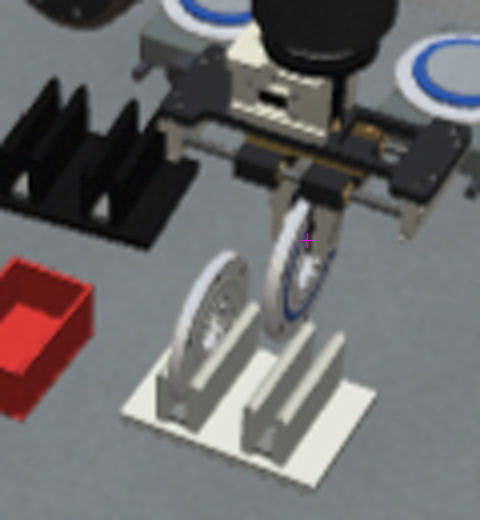

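The held flange lines up with the front slot. In the side camera its y is -.2675, against -.2676 for the rear flange; the yaw offset adds about -2 mm. I'll correct 2 mm and go down.

Call:
apply_moves --pt "-1 0.002 0 0.01 0" --pt "-1 0 0 0.015 0" --pt "-1 0 0 0.013 0" --pt "-1 0 0 0 0" --pt "-1 0 0 0 0"

```text
t: 21.02
eef_pos: [0.4615, -0.2751, 0.1473]
ee_rot: [3.141, -0.0, -1.546]
force: [0.7, -0.5, -3.1]
width: 0.0096
```

```bash
python3 - <<'E'
from h import *
f=grab('side'); s=arm.get_state(); p=s['eef_pos']; print(p,s['ee_rot'],s['force'],s['width'],s['t'])
crop(f,'side15c',(310,140,410,235),[p])
E
```

```text
[ 0.46205056 -0.27524536  0.14790279] [-3.14058850e+00 -6.27330442e-04 -1.54567250e+00] [ 0.46066934 -0.83388856 -1.73909358] 0.009815001447809375 21.0667
side15c 6
```

View pics/side15c.png

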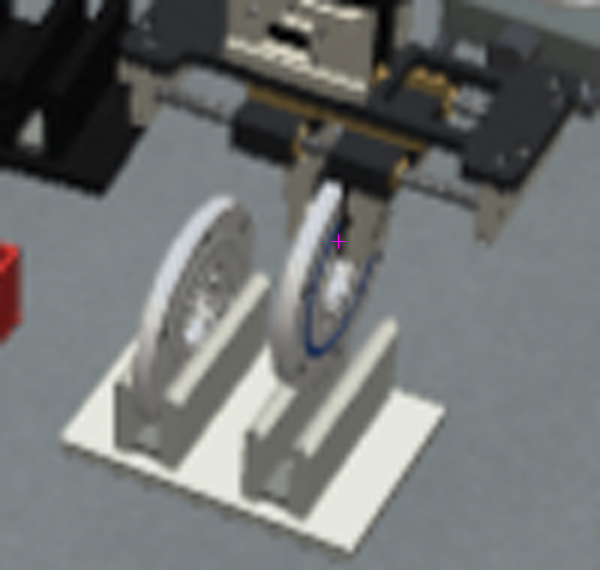

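Call:
apply_moves --pt "-1 0 0 0.004 0" --pt "-1 0 0 0.003 0" --pt "-1 0 0 0.003 0" --pt "-1 0 0 0 0"

```text
t: 21.4
eef_pos: [0.4612, -0.2748, 0.1366]
ee_rot: [3.141, 0.0, -1.546]
force: [-0.7, 0.9, -3.0]
width: 0.0103
```

Call:
apply_moves --pt "-1 0 0 0.003 0" --pt "-1 0 0 0.003 0" --pt "-1 0 0 0 0"

```text
t: 21.65
eef_pos: [0.4611, -0.2748, 0.1304]
ee_rot: [3.141, 0.0, -1.546]
force: [0.1, 0.0, -3.8]
width: 0.0096
```

Call:
apply_moves --pt "-1 0 0 0.003 0" --pt "-1 0 0 0.003 0" --pt "-1 0 0 0 0"

```text
t: 21.9
eef_pos: [0.4611, -0.2748, 0.1243]
ee_rot: [3.141, 0.0, -1.546]
force: [0.5, 0.6, -2.2]
width: 0.0097
```

```bash
python3 - <<'E'
from h import *
f=grab('side'); s=arm.get_state(); p=s['eef_pos']; print(p,s['ee_rot'],s['force'],s['width'],s['t'])
crop(f,'side16c',(310,140,410,235),[p])
E
```

```text
[ 0.46120331 -0.27484596  0.12462483] [ 3.14078273e+00  2.21264265e-04 -1.54586197e+00] [-0.19025923  0.41474752 -2.89448404] 0.009693355152383667 21.95
side16c 6
```

View pics/side16c.png

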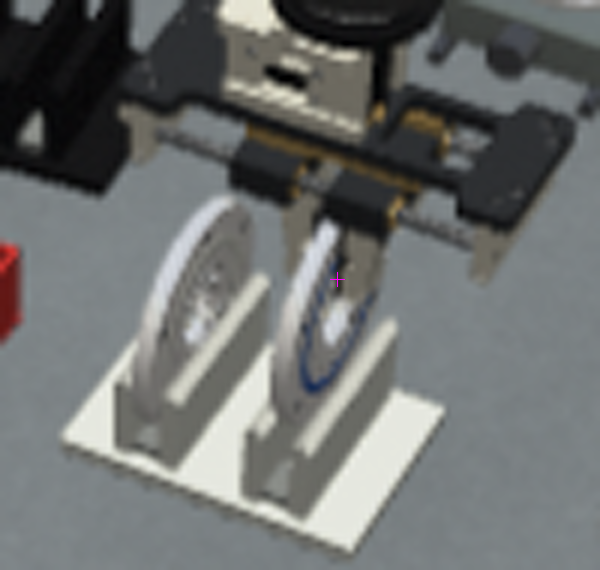

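The flange has entered between the walls with no contact force, its bottom edge inside the slot at crop (290,410). I'll keep going down.

Call:
apply_moves --pt "-1 0 0 0.004 0" --pt "-1 0 0 0.004 0" --pt "-1 0 0 0.004 0" --pt "-1 0 0 0 0"

```text
t: 22.28
eef_pos: [0.4608, -0.2747, 0.112]
ee_rot: [3.14, 0.001, -1.546]
force: [0.1, 0.3, -3.4]
width: 0.0101
```

Call:
apply_moves --pt "-1 0 0 0.004 0" --pt "-1 0 0 0.004 0" --pt "-1 0 0 0.004 0" --pt "-1 0 0 0 0"

```text
t: 22.62
eef_pos: [0.4609, -0.2747, 0.1]
ee_rot: [3.14, 0.001, -1.546]
force: [-0.4, -0.8, -2.3]
width: 0.0102
```

Call:
apply_moves --pt "-1 0 0 0.003 0" --pt "-1 0 0 0.003 0" --pt "-1 0 0 0 0"

```text
t: 22.87
eef_pos: [0.4611, -0.2748, 0.0944]
ee_rot: [3.141, 0.0, -1.546]
force: [-0.4, 0.1, -2.6]
width: 0.01
```

Call:
apply_moves --pt "-1 0 0 0.002 0" --pt "-1 0 0 0.001 0" --pt "-1 0 0 0 0"

```text
t: 23.12
eef_pos: [0.4614, -0.2749, 0.0919]
ee_rot: [3.141, 0.0, -1.546]
force: [0.0, -0.1, -2.1]
width: 0.0099
```

Call:
apply_moves --pt "-1 0 0 0.0015 0" --pt "-1 0 0 0 0" --pt "-1 0 0 0 0"

```text
t: 23.37
eef_pos: [0.4614, -0.2749, 0.0905]
ee_rot: [3.142, 0.0, -1.546]
force: [-0.7, 0.4, -1.8]
width: 0.01
```

Call:
apply_moves --pt "-1 0 0 0.0015 0" --pt "-1 0 0 0 0" --pt "-1 0 0 0 0"

```text
t: 23.62
eef_pos: [0.4615, -0.2749, 0.089]
ee_rot: [3.142, 0.0, -1.546]
force: [-0.1, -0.2, -2.4]
width: 0.0099
```

Call:
apply_moves --pt "-1 0 0 0.001 0" --pt "-1 0 0 0 0" --pt "-1 0 0 0 0"

```text
t: 23.87
eef_pos: [0.4614, -0.2749, 0.088]
ee_rot: [3.142, 0.0, -1.546]
force: [-0.0, -0.2, -2.0]
width: 0.0099
```

Call:
apply_moves --pt "-1 0 0 0.001 0" --pt "-1 0 0 0 0" --pt "-1 0 0 0 0"

```text
t: 24.12
eef_pos: [0.4617, -0.2751, 0.0873]
ee_rot: [-3.141, -0.0, -1.546]
force: [-0.2, -2.3, -0.7]
width: 0.0102
```

```bash
python3 - <<'E'
from h import *
f=grab('side'); s=arm.get_state(); p=s['eef_pos']; print(p,s['ee_rot'],s['force'],s['width'],s['t'])
crop(f,'side17c',(310,140,410,235),[p])
P=cloud(f)
for a,b in((.445,.48),(.515,.55)):
    m=(P[...,0]>a)&(P[...,0]<b)&(P[...,1]>-.36)&(P[...,1]<-.19)&(P[...,2]>.07)&(P[...,2]<.14)
    q=P[m]; print(len(q),np.percentile(q,[1,50,99],axis=0).round(4).tolist())
E
```

```text
[ 0.46172552 -0.27512232  0.08728954] [-3.14110761e+00 -4.10140308e-04 -1.54564864e+00] [ 0.28316309 -1.44370973 -1.01129045] 0.01011076162297018 24.1667
side17c 6
232 [[0.4456, -0.2697, 0.072], [0.4586, -0.2511, 0.1069], [0.4788, -0.2128, 0.1371]]
239 [[0.5258, -0.3094, 0.0706], [0.5298, -0.2496, 0.1019], [0.5398, -0.2143, 0.1305]]
```

View pics/side17c.png

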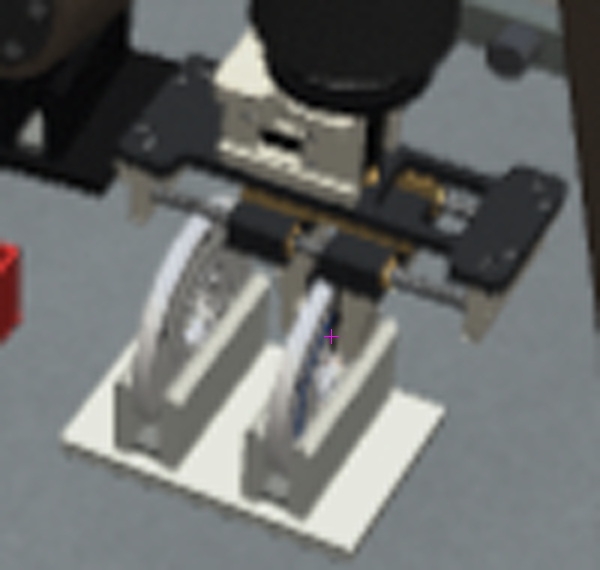

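First light contact at TCP z=.0873, as expected: slot centre .071 + .0165. There is a small side force towards -y, so I'll nudge 1 mm that way and settle.

Call:
apply_moves --pt "-1 0.001 0 0 0" --pt "-1 0 0 0.0007 0" --pt "-1 0 0 0 0" --pt "-1 0 0 0 0"

```text
t: 24.5
eef_pos: [0.4617, -0.276, 0.0866]
ee_rot: [-3.141, -0.0, -1.546]
force: [-1.0, -0.5, 2.8]
width: 0.01
```

Seated (Fz +2.8 N, no side force). Now I release, opening only to about 26 mm to stay clear of the rear flange.

Call:
apply_moves --pt "-0.7 0 0 0 0" --pt "-0.4 0 0 0 0" --pt "-0.4 0 0 0 0" --pt "-0.4 0 0 0 0" --pt "-0.4 0 0 0 0"

```text
t: 24.92
eef_pos: [0.4615, -0.2759, 0.0863]
ee_rot: [3.142, 0.0, -1.546]
force: [0.2, 0.3, -0.2]
width: 0.0256
```

```bash
python3 - <<'E'
from h import *
f=grab('side'); s=arm.get_state(); p=s['eef_pos']; print(p,s['force'],s['width'],s['t'])
crop(f,'side18c',(310,140,410,235),[p])
E
```

```text
[ 0.46151411 -0.27588226  0.0863225 ] [-0.08392262  0.03361597  0.70689303] 0.025694150915945818 24.9667
side18c 6
```

View pics/side18c.png

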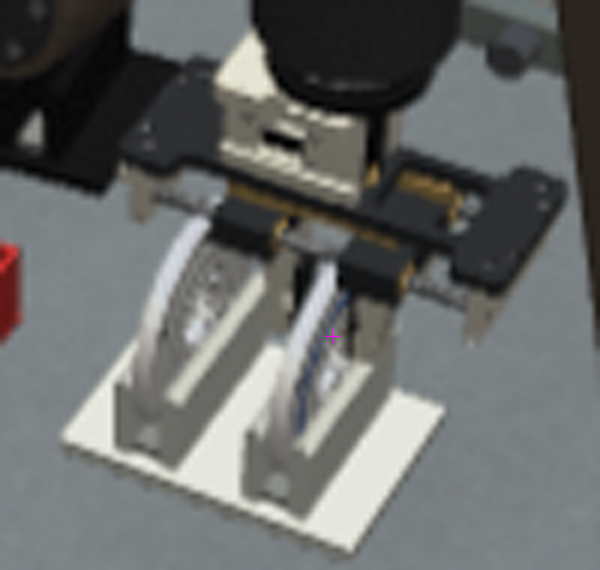

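Released, and the flange stands on its own. I'll retract straight up and then move aside.

Call:
apply_moves --pt "-0.4 0 0 -0.008 0" --pt "-0.4 0 0 -0.015 0" --pt "-0.4 0 0 -0.02 0" --pt "-0.4 0 0 -0.03 0" --pt "-0.4 0 0 -0.035 0" --pt "-0.4 0 0 -0.035 0" --pt "-0.4 0 0 -0.03 0" --pt "-0.4 0 0 -0.02 0" --pt "-0.4 0 0 0 0"

```text
t: 25.72
eef_pos: [0.4633, -0.2769, 0.2854]
ee_rot: [-3.134, -0.003, -1.545]
force: [0.2, -0.7, 0.5]
width: 0.0264
```

Call:
apply_moves --pt "-0.4 0.02 0 0 0" --pt "-0.4 0.03 0 0 0" --pt "-0.4 0.03 0 0 0" --pt "-0.4 0.03 0 0 0" --pt "-0.4 0.03 0 0 0" --pt "-0.4 0.03 0 0 0" --pt "-0.4 0.03 0 0 0" --pt "-0.4 0.02 0 0 0" --pt "-0.4 0 0 0 0" --pt "-0.4 0 0 0 0"

```text
t: 26.55
eef_pos: [0.4664, -0.4966, 0.2783]
ee_rot: [3.14, 0.001, -1.548]
force: [-0.5, -0.4, -0.1]
width: 0.0264
```

```bash
python3 - <<'E'
from h import *
s=arm.get_state(); print(s['eef_pos'],s['force'],s['t'])
for n in ('top','side'):
    f=grab(n,n+'19'); P=cloud(f)
    for a,b in((.445,.48),(.515,.55)):
        m=(P[...,0]>a)&(P[...,0]<b)&(P[...,1]>-.36)&(P[...,1]<-.19)&(P[...,2]>.072)&(P[...,2]<.15)
        q=P[m]; print(n,len(q),np.percentile(q,[1,50,99],axis=0).round(4).tolist())
        if n=='side':
            q=q-q.mean(0); print(np.linalg.svd(q)[2][2])
    for lo,hi in((.22,.29),(.05,.12)):
        m=(P[...,0]>.48)&(P[...,0]<.535)&(P[...,1]>lo)&(P[...,1]<hi)&(P[...,2]>.19)&(P[...,2]<.25)
        print('keeper top z',np.percentile(P[m][:,2],[95,99]))
    if n=='top': crop(f,'t19c',(170,140,480,290))
    else: crop(f,'s19c',(190,150,400,310))
E
```

```text
[ 0.46637503 -0.49658432  0.27833223] [-0.52394835 -0.36463608 -0.14290164] 26.55
top 225 [[0.4538, -0.3261, 0.0745], [0.4587, -0.2678, 0.1176], [0.4658, -0.22, 0.1305]]
top 273 [[0.5253, -0.3267, 0.0736], [0.5289, -0.2672, 0.1133], [0.5363, -0.2189, 0.1299]]
keeper top z [0.22683971 0.22884386]
keeper top z [0.22671576 0.2294428 ]
t19c 2
side 263 [[0.4539, -0.3232, 0.0729], [0.4583, -0.2589, 0.1029], [0.4673, -0.215, 0.1291]]
[-0.99846893  0.00459087  0.05512459]
side 279 [[0.5256, -0.3219, 0.0727], [0.5299, -0.2583, 0.1011], [0.5391, -0.2136, 0.1311]]
[-0.99871281  0.0078579   0.05010968]
keeper top z [0.22698595 0.22888222]
keeper top z [0.22664995 0.22947264]
s19c 3
```

View pics/t19c.png

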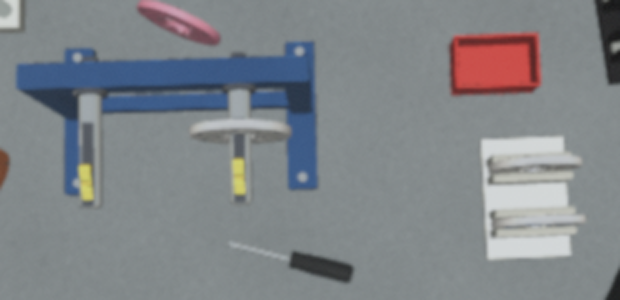

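View pics/s19c.png

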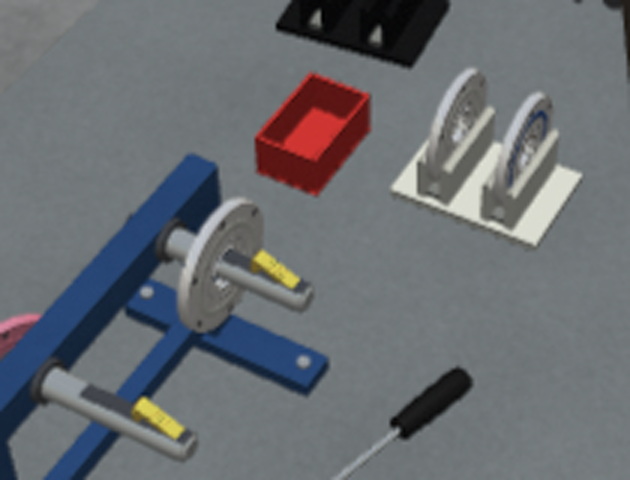

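Both views show the blue-sealed flange fully down in the front slot, at the same height as the rear one. Both keepers are up (z ≈ .229). The bin, screwdriver and other flanges look unmoved. I'm handing in.

```bash
python3 -c "
from station import job,arm
print(job.job_done()); print(arm.get_state()['t'])"
```

```text
the job is handed in; nothing more can be done
None
the job is handed in; nothing more can be done
```

The blue-sealed flange is off spindle a and standing in the front slot of the small white stand. I handed the job in after about 27 s. It gives no verdict, so what follows rests on my own checks.

**What I did:** I slid the flange up to the keeper and touched it gently against the stop to find it. I pressed the keeper flush with the front finger, gripped the flange, drew it off, then lowered it into the slot and let go.

**Forces:** Wrist readings at the end of each move stayed under about 8 N throughout; I did not see peaks within a move.

**Last checks (both cameras):**
- **Flange height:** its top is at z ≈ 0.130, the same as the rear flange, so it is fully down.
- **Flange position:** it sits about 70 mm in front of the rear flange and looks square in the slot.
- **Keepers:** both have closed, with tops at about 0.229.
- **Other parts:** the plain flange, stand flange, bin and screwdriver look to be where they were. I checked the bin, screwdriver and plain flange by eye only.
- **Robot:** clear of everything at hand-in.

**What went wrong or disagreed:**
- The first drag with a light grip tilted the flange. I released it and regripped harder.
- The first press caught the rounded back of the keeper's nose at about 6 N. I backed off and pressed further forward.
- The two cameras disagreed by 4 to 6 mm in y. Near the stand I relied on positions relative to the rear flange instead.

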